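# Charge the bench mill and put the scoops away

## Robot

A 7-joint arm with a two-finger parallel gripper is mounted at the origin on the work surface. World frame = base frame: x ahead of the robot, y to its left, z up, the work surface at z = 0. Lengths are in m, angles in rad, forces in N, time in s.
With the tool pointing down it reaches from about 0.35 to 0.9 m from the base axis. Payload 7.2 kg.
Tool frame: the origin (TCP) lies midway between the tips of the shut fingers; the grasp point (between the pads) lies 19 mm behind it; z points along the fingers, y is the direction in which the jaws open and shut (so a half turn about z gives the same grasp; the last joint's range is limited). The gripper opens to 85 mm and grips with 20 to 120 N. Pads are 22 mm wide; open, the fingers measure 114 mm over their backs; the gripper's body (76 mm by 85 mm) begins 54 mm behind the grasp point. The pads swing forward as they close: fully open they stand 13 mm farther back than shut.
Start: joints at [-1.291, 0.411, -0.013, 1.596, 0.006, 1.134, -0.082], TCP at [0.213, 0.588, 0.231] pointing down, gripper open.
Joint ranges: [-2.95, 2.95], [-0.29, 1.99], [-1.47, 1.44], [0.14, 2.54], [-1.03, 4.17], [0.13, 1.85], [-2.86, 2.86]. Speed limits (rad/s): [2.39, 2.39, 3.01, 3.01, 3.14, 3.14, 3.14].

## Interface

Orientations are given as a unit quaternion [x, y, z, w].
In Python, from rig import r gives the robot as it stands. The module is installed in compiled form; this text tells all that it offers.
- The arm moves only by the tool move_arm, never from a script. Its argument "increments" is a list that holds one entry, the list of rows, each a list of 5 numbers: the shift along the tool's x, y, z in m, then the turn about the tool's z in degrees, then the opening, from 0 (shut) to 1 (fully open). In form: [[[x, y, z, turn, gripper], ...]]. A call has 1 to 5 rows; each row shifts and turns the commanded pose from where the row before left it, along the tool's axes as they then stand; what a row does not reach is not made up. A row lasts 1/12 s, in which the tool goes at most 41.7 mm and 7.16 degrees, less where a joint would pass 70% of its speed; a pose out of reach is approached as far as the arm can. A call with a gripper value outside its range is refused whole. The fingers move at their own pace and stop on an object; the grip force is fixed at half the most. Time passes only in rows, so rows that do not move let the fingers close. It gives the time, the measured TCP pose, the force and the opening at its end, in the units of the state.
- r.state(): the state, without advancing time (a new reading comes with each control period).
- r.snapshot(name): name is "scene" or "top" or "wrist"; returns a dict with "pixels" (420x560x3 uint8, red, green, blue), "z_map" (420x560 float32, m along the optical axis (not along the pixel's ray), 0 where there is no reading), "mtx" (3x3 intrinsics, pixels), "world_to_cam" (4x4, takes a point from world to camera coordinates). Camera axes: x right, y down, z forward; pixel columns grow to the right and rows downward; lengths in m; the calibration is good to about 2 mm. A picture is of the moment at which its call begins.
- r.close_job(): hands the job in, once; it reports no verdict.
Trained networks look in a picture, given as the dict that the camera call returned (one of the last four; its "shot" number tells which), for a name from the list of things; names that differ only in an ending like _2 or _b are one class to them, and where a whole thing is asked for, a point or a joint stands for the part that bears it (a point fixed in the world has none). Each returns a list of dicts, best first, with "p" (0 to 1); they miss things now and then, are a little off and sometimes report something else, mostly with a low value. They report only what shows in the picture. A call takes as long as a camera call. They do not tell look-alikes from the thing itself.
- r.spot_in(thing, picture): "box" ([left, top, right, bottom] in pixels, round what is visible of it).
- r.cut_out(thing, picture): "pixels" (420x560 bool, what is visible of it) and "box" ([left, top, right, bottom] in pixels, round what is visible of it).
The state is a dict: "t": time; "q": joint angles; "qvel": joint speeds; "tau": joint torques, N m; "position": TCP position; "eef_rot": TCP orientation; "force": force on the tool from outside, world axes, zero at the start; "wrist_torque": the same for the moment, N m; "gripper_width": opening from 0.0 (shut) to 1.0 (fully open).
Only numpy, scipy, OpenCV 4.12 (cv2) and the standard library are available. Lean on these libraries where they do the work, as an engineer would, in place of code of your own. Each camera call takes 0.05 s, during which the arm holds its last target.

## Task

Make the mill safe by pressing its red mushroom stop until it stays down, then pour the grinding balls from the scoops through the funnel so that all of them end up in the mill's jar, and stand all the scoops, empty, side by side on the low shelf in a neat straight row, square to the shelf, all facing the same way and fully on the board. Only when that is done, turn the stop's head clockwise to release it so that it springs out, and leave the jar of samples and the bottle where they are.

Things in the scene. Friction and masses are not known exactly. Their poses are not given: they have to be found in the camera images.
- stop (a joint): travel of the red mushroom stop, m: 0 fully out, 0.0095 pressed to its end. Sprung: 5 N at first, about 13 N at the end; past 0.008 it latches and stays down by itself (reads about 0.008). Turning the head clockwise from above by 0.6 to 0.9 rad (end stop; light spring, under 0.1 N m) clears the latch: let go, and it springs out and turns back.
- stop_top (a point): centre of the top of the red mushroom head: an upright disc 48 mm across and 20 mm thick, that can be pressed from above or gripped across its sides. It stands on a fixed grey box 72 x 72 x 60 mm; the gap between box and head is 14 mm when out, about 6 mm when latched down.
- jar_in (a point): centre of the mill jar's floor, 56 mm above the bench, z up. Fixed upright steel jar, 60 mm inside, mouth 104 mm above this point. On it a fixed funnel: rim 160 mm across, 168 mm above this point, cone 60 mm high, neck 56 mm wide straight into the jar. Plinth 150 x 140 mm; a white cabinet 120 mm high, 170 mm wide, stands 80 to 250 mm along +x.
- shelf_top (a point): centre of the top surface of the low steel shelf, 70 mm above the bench, board 170 mm deep (its x; the front edge is at -x, towards the middle of the bench) by 320 mm long (its y). Fixed; open above.
- scoopA_grip (a point): middle of the black handle of a steel hand scoop (three alike: A and B hold balls, C is empty and may be absent). Handle: bar 94 mm long along x, 16 mm wide, 14 mm high, above the scoop; this point is 85 mm above the underside and 15 mm to the rear (+x) of the middle of the 140 x 80 mm floor plan. Walls 38 mm high, open mouth at -x. z up when it stands. 0.16 to 0.26 kg plus the balls in it.
- scoopA_mouth (a point): middle of the mouth's lip of the same scoop, 87 mm ahead (-x) of its handle's middle and 13 mm above its underside; the floor rises to it over the last 40 mm with a slope of about 13 degrees.
- scoopB_grip (a point): middle of the black handle of a steel hand scoop (three alike: A and B hold balls, C is empty and may be absent). Handle: bar 94 mm long along x, 16 mm wide, 14 mm high, above the scoop; this point is 85 mm above the underside and 15 mm to the rear (+x) of the middle of the 140 x 80 mm floor plan. Walls 38 mm high, open mouth at -x. z up when it stands. 0.16 to 0.26 kg plus the balls in it.
- scoopB_mouth (a point): middle of the mouth's lip of the same scoop, 87 mm ahead (-x) of its handle's middle and 13 mm above its underside; the floor rises to it over the last 40 mm with a slope of about 13 degrees.
- scoopC_grip (a point): middle of the black handle of a steel hand scoop (three alike: A and B hold balls, C is empty and may be absent). Handle: bar 94 mm long along x, 16 mm wide, 14 mm high, above the scoop; this point is 85 mm above the underside and 15 mm to the rear (+x) of the middle of the 140 x 80 mm floor plan. Walls 38 mm high, open mouth at -x. z up when it stands. 0.16 to 0.26 kg plus the balls in it.
- scoopC_mouth (a point): middle of the mouth's lip of the same scoop, 87 mm ahead (-x) of its handle's middle and 13 mm above its underside; the floor rises to it over the last 40 mm with a slope of about 13 degrees.
- ballA1_center (a point): centre of a cream ceramic grinding ball, 23 mm across, 23 g; one of up to five lying in scoop A at the start (None: not there). Rolls little: comes to rest soon on the flat.
- ballA2_center (a point): centre of a cream ceramic grinding ball, 23 mm across, 23 g; one of up to five lying in scoop A at the start (None: not there). Rolls little: comes to rest soon on the flat.
- ballA3_center (a point): centre of a cream ceramic grinding ball, 23 mm across, 23 g; one of up to five lying in scoop A at the start (None: not there). Rolls little: comes to rest soon on the flat.
- ballA4_center (a point): centre of a cream ceramic grinding ball, 23 mm across, 23 g; one of up to five lying in scoop A at the start (None: not there). Rolls little: comes to rest soon on the flat.
- ballA5_center (a point): centre of a cream ceramic grinding ball, 23 mm across, 23 g; one of up to five lying in scoop A at the start (None: not there). Rolls little: comes to rest soon on the flat.
- ballB1_center (a point): centre of a cream ceramic grinding ball, 23 mm across, 23 g; one of up to five lying in scoop B at the start (None: not there). Rolls little: comes to rest soon on the flat.
- ballB2_center (a point): centre of a cream ceramic grinding ball, 23 mm across, 23 g; one of up to five lying in scoop B at the start (None: not there). Rolls little: comes to rest soon on the flat.
- ballB3_center (a point): centre of a cream ceramic grinding ball, 23 mm across, 23 g; one of up to five lying in scoop B at the start (None: not there). Rolls little: comes to rest soon on the flat.
- ballB4_center (a point): centre of a cream ceramic grinding ball, 23 mm across, 23 g; one of up to five lying in scoop B at the start (None: not there). Rolls little: comes to rest soon on the flat.
- ballB5_center (a point): centre of a cream ceramic grinding ball, 23 mm across, 23 g; one of up to five lying in scoop B at the start (None: not there). Rolls little: comes to rest soon on the flat.
- sample_jar: amber sample jar 54 mm across, 75 mm high (may be absent); origin under its centre. Leave alone.
- wash_bottle: white bottle 60 mm across, 150 mm high; origin under its centre. Leave alone.
There are look-alikes about, which are no part of the job. What is shaped like the part that bears scoopB_grip but turquoise is not meant.

How it is judged:
On the way, in this order (a step that is already met when the one before it is completed fails the run):
1. the red stop is pressed and stays down by itself (value of joint stop above 0.0065 m and contact force between the fingers and stop_head below 0.3 N), for 0.3 s.
2. all balls are in the jar and the scoops stand in their row on the shelf, with the stop still down (value of joint stop above 0.0065 m and horizontal distance between each of ballA1_center, ballA2_center, ballA3_center, ballA4_center, ballA5_center, ballB1_center, ballB2_center, ballB3_center, ballB4_center, ballB5_center and jar_in below 0.032 m and z of each of ballA1_center, ballA2_center, ballA3_center, ballA4_center, ballA5_center, ballB1_center, ballB2_center, ballB3_center, ballB4_center, ballB5_center in the frame of jar_in below 0.098 m and z of scoopA_grip in the frame of shelf_top between 0.077 and 0.093 m and x of scoopA_grip in the frame of shelf_top between -0.045 and 0.045 m and y of scoopA_grip in the frame of shelf_top between -0.135 and 0.135 m and angle between each of scoopA_grip, scoopB_grip, scoopC_grip's own z axis and vertical below 0.1 rad and angle between the x axis of each of scoopA_grip, scoopB_grip, scoopC_grip and the x axis of shelf_top, either way round below 0.21 rad and z of scoopB_grip in the frame of shelf_top between 0.077 and 0.093 m and x of scoopB_grip in the frame of shelf_top between -0.045 and 0.045 m and y of scoopB_grip in the frame of shelf_top between -0.135 and 0.135 m and z of scoopC_grip in the frame of shelf_top between 0.077 and 0.093 m and x of scoopC_grip in the frame of shelf_top between -0.045 and 0.045 m and y of scoopC_grip in the frame of shelf_top between -0.135 and 0.135 m and x of scoopA_mouth in the frame of scoopB_grip between -0.135 and -0.04 m and x of scoopA_mouth in the frame of scoopC_grip between -0.135 and -0.04 m and x of scoopB_mouth in the frame of scoopC_grip between -0.135 and -0.04 m), for 0.3 s.
3. the stop is turned and has sprung out (value of joint stop below 0.002 m), for 0.2 s.
At the end, for the whole second after the job is handed in: The red stop head is out again, all the balls lie in the jar below its mouth, and the scoops stand empty and upright on the shelf, in one straight row (within about 40 mm), all the same way round, square to the shelf within 12 degrees, all of each one on the board (value of joint stop below 0.002 m and horizontal distance between each of ballA1_center, ballA2_center, ballA3_center, ballA4_center, ballA5_center, ballB1_center, ballB2_center, ballB3_center, ballB4_center, ballB5_center and jar_in below 0.032 m and z of each of ballA1_center, ballA2_center, ballA3_center, ballA4_center, ballA5_center, ballB1_center, ballB2_center, ballB3_center, ballB4_center, ballB5_center in the frame of jar_in below 0.098 m and z of scoopA_grip in the frame of shelf_top between 0.077 and 0.093 m and x of scoopA_grip in the frame of shelf_top between -0.045 and 0.045 m and y of scoopA_grip in the frame of shelf_top between -0.135 and 0.135 m and angle between each of scoopA_grip, scoopB_grip, scoopC_grip's own z axis and vertical below 0.1 rad and angle between the x axis of each of scoopA_grip, scoopB_grip, scoopC_grip and the x axis of shelf_top, either way round below 0.21 rad and z of scoopB_grip in the frame of shelf_top between 0.077 and 0.093 m and x of scoopB_grip in the frame of shelf_top between -0.045 and 0.045 m and y of scoopB_grip in the frame of shelf_top between -0.135 and 0.135 m and z of scoopC_grip in the frame of shelf_top between 0.077 and 0.093 m and x of scoopC_grip in the frame of shelf_top between -0.045 and 0.045 m and y of scoopC_grip in the frame of shelf_top between -0.135 and 0.135 m and x of scoopA_mouth in the frame of scoopB_grip between -0.135 and -0.04 m and x of scoopA_mouth in the frame of scoopC_grip between -0.135 and -0.04 m and x of scoopB_mouth in the frame of scoopC_grip between -0.135 and -0.04 m); the robot touches nothing.
It fails at once if the sample jar is shoved more than 50 mm or knocked over (distance of sample_jar from where it was at the start of the episode above 0.05 m or angle between sample_jar's own z axis and vertical above 0.6 rad).
It fails at once if the wash bottle is shoved more than 50 mm or knocked over (distance of wash_bottle from where it was at the start of the episode above 0.05 m or angle between wash_bottle's own z axis and vertical above 0.6 rad).
Of scoopC, sample_jar only 1 to 2 are there at a start; the rules pass over those that are not, and their reading is None.
Of ballA1, ballA2, ballA3, ballA4, ballA5 only 3 to 5 are there at a start; the rules pass over those that are not, and their reading is None.
Of ballB1, ballB2, ballB3, ballB4, ballB5 only 3 to 5 are there at a start; the rules pass over those that are not, and their reading is None.
At some moment in a run one of scoopA, scoopB may be knocked a few centimetres aside while the robot is not near it.
It also fails if it takes over 208 s, if anything falls off the work surface, if the arm or the gripper's body presses on something with over 40 N, if the wrist force passes 120 N, or if a joint passes its speed limit or range.

## Working session

There is one attempt and no reset: what is moved stays moved. The work goes in short steps, Python scripts to look and compute and a tool call to move; the robot and the scene stay as the last step left them, time stands still between calls to the robot, and variables do not carry over. Pictures are saved under pics/ and viewed, and the job is handed in when it is done.

Besides the shell and the picture viewer there is one more tool, called after "Emit:" by a JSON object that holds its "name" and its "arguments", one argument or row to a line. move_arm: Moves the arm, as the interface text tells. Its arguments: {"type":"object","properties":{"increments":{"type":"array","items":{"type":"array","items":{"type":"array","items":{"type":"number"}}}}},"required":["increments"]}

```bash
ls; mkdir -p pics
cat > h.py <<'E'
import numpy as np, cv2
from rig import r
from scipy.spatial.transform import Rotation as R
def save(s,name,crop=None,scale=1):
    im=s["pixels"][:,:,::-1].copy()
    if crop: l,t,rr,b=crop; im=im[t:b,l:rr]
    if scale!=1: im=cv2.resize(im,None,fx=scale,fy=scale,interpolation=cv2.INTER_CUBIC)
    cv2.imwrite("pics/"+name+".png",im)
def pw(s,u,v,z=None):
    K=s["mtx"];T=np.linalg.inv(s["world_to_cam"])
    u=np.asarray(u,float);v=np.asarray(v,float)
    if z is None: z=s["z_map"][v.astype(int),u.astype(int)]
    p=np.stack([(u-K[0,2])/K[0,0]*z,(v-K[1,2])/K[1,1]*z,z+0*u],-1)
    return p@T[:3,:3].T+T[:3,3]
def cloud(s):
    v,u=np.mgrid[0:420,0:560]
    return pw(s,u,v)
def proj(s,p):
    p=np.asarray(p);c=s["world_to_cam"][:3,:3]@p+s["world_to_cam"][:3,3]
    q=s["mtx"]@c; return q[:2]/q[2]
E
python3 - <<'E'
from h import *
for n in("scene","top","wrist"):
    s=r.snapshot(n);save(s,"a_"+n); print(n,s["mtx"].round(1).tolist(),s["world_to_cam"].round(3).tolist())
st=r.state()
for k,v in st.items(): print(k,np.round(v,4))
print(R.from_quat(st["eef_rot"]).as_matrix().round(3))
E
```

```text
pics
scene [[427.9, 0.0, 280.6], [0.0, 427.9, 204.8], [0.0, 0.0, 1.0]] [[-0.846, 0.534, 0.006, 0.426], [0.352, 0.568, -0.744, -0.103], [-0.401, -0.627, -0.668, 1.344], [0.0, 0.0, 0.0, 1.0]]
top [[528.3, 0.0, 279.4], [0.0, 528.3, 207.0], [0.0, 0.0, 1.0]] [[-0.031, -0.999, 0.006, -0.008], [-0.978, 0.03, -0.205, 0.487], [0.205, -0.012, -0.979, 1.279], [0.0, 0.0, 0.0, 1.0]]
wrist [[367.9, 0.0, 279.7], [0.0, 367.9, 204.4], [0.0, 0.0, 1.0]] [[0.341, 0.94, -0.0, -0.623], [0.898, -0.326, 0.294, -0.038], [0.277, -0.101, -0.956, 0.378], [0.0, 0.0, 0.0, 1.0]]
t 0.15
q [-1.2912  0.4118 -0.0127  1.5968  0.0056  1.1343 -0.0822]
qvel [-0.0013 -0.0009  0.     -0.0027 -0.0001 -0.0002 -0.0006]
tau [ 1.70000e-03 -6.01038e+01  6.82700e-01 -2.99649e+01  1.39000e-02
  7.80000e-03  0.00000e+00]
position [0.2129 0.5872 0.2306]
eef_rot [ 1.730e-01  9.849e-01 -7.000e-04 -1.000e-04]
force [-0.5636 -0.1372  0.45  ]
wrist_torque [ 0.0067  0.0288 -0.0021]
gripper_width 1.0033
[[-0.94   0.341 -0.   ]
 [ 0.341  0.94  -0.001]
 [-0.    -0.001 -1.   ]]
```

View pics/a_scene.png

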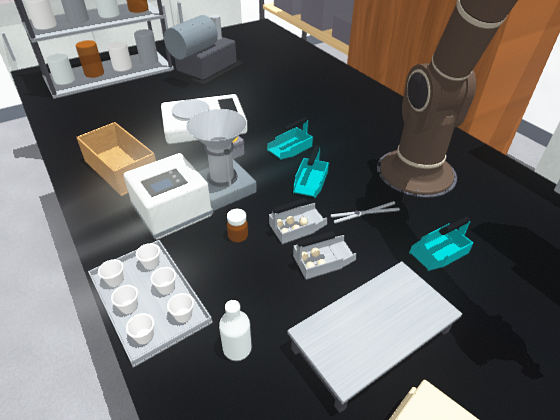

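View pics/a_top.png

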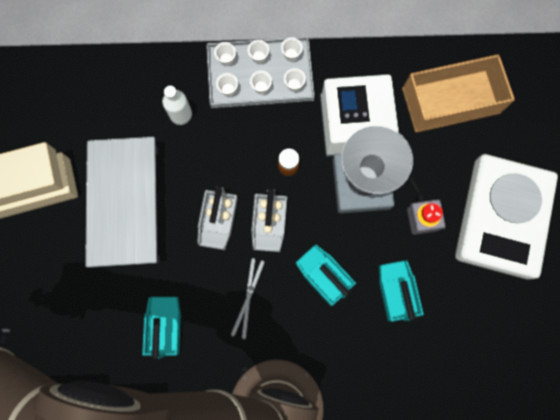

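View pics/a_wrist.png

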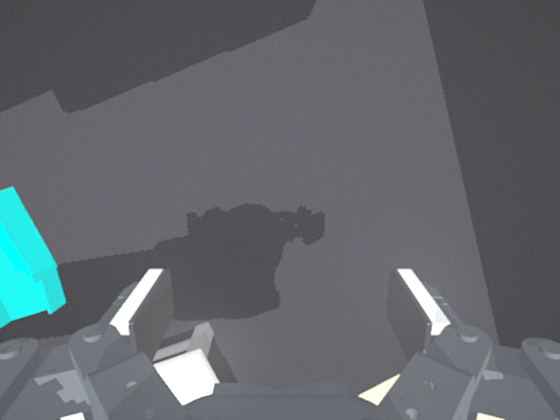

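Run:
```python
from h import *
s=r.snapshot("top")
save(s,"b_top",(190,120,460,260),2.9)
for th in ["stop_top","jar_in","shelf_top","scoopA_grip","scoopB_grip","scoopC_grip","sample_jar","wash_bottle","ballA1_center"]:
    try:
        L=r.cut_out(th,s)
    except Exception as e: print(th,e); continue
    for d in L[:12]:
        m=d["pixels"]&(s["z_map"]>0)
        P=cloud(s)[m]
        print(th,round(d["p"],2),np.round(d["box"]).astype(int).tolist(),np.median(P,0).round(3),P.min(0).round(3),P.max(0).round(3))
```

```text
stop_top 0.65 [164, 82, 192, 125] [0.749 0.23  0.096] [ 0.731  0.206 -0.006] [0.849 0.284 0.156]
jar_in 0.61 [323, 71, 414, 213] [ 0.609 -0.232  0.122] [ 0.477 -0.382 -0.008] [ 0.866 -0.144  0.231]
jar_in 0.57 [198, 188, 240, 246] [0.464 0.137 0.009] [ 0.394  0.087 -0.005] [0.545 0.183 0.099]
shelf_top 0.92 [87, 138, 161, 265] [0.506 0.37  0.07 ] [ 0.352  0.28  -0.003] [0.698 0.486 0.08 ]
shelf_top 0.55 [324, 70, 413, 212] [ 0.608 -0.232  0.123] [ 0.477 -0.32  -0.001] [ 0.863 -0.145  0.231]
scoopA_grip 0.87 [197, 190, 236, 248] [0.46  0.139 0.009] [ 0.393  0.089 -0.005] [0.549 0.183 0.099]
scoopB_grip 0.96 [379, 264, 425, 318] [ 0.27  -0.315  0.009] [ 0.201 -0.362 -0.004] [ 0.343 -0.271  0.098]
scoopB_grip 0.87 [146, 297, 183, 359] [0.202 0.272 0.008] [ 0.134  0.233 -0.006] [0.274 0.32  0.1  ]
scoopB_grip 0.6 [296, 243, 354, 303] [ 0.316 -0.131  0.007] [ 0.245 -0.204 -0.006] [ 0.39  -0.061  0.098]
sample_jar 0.92 [275, 149, 301, 172] [ 0.6   -0.049  0.073] [ 0.581 -0.08  -0.006] [ 0.654 -0.021  0.083]
wash_bottle 0.59 [165, 85, 192, 124] [0.748 0.229 0.097] [ 0.731  0.206 -0.003] [0.785 0.264 0.156]
ballA1_center 0.64 [223, 200, 230, 203] [0.509 0.111 0.023] [0.501 0.103 0.016] [0.521 0.119 0.031]
```

View pics/b_top.png

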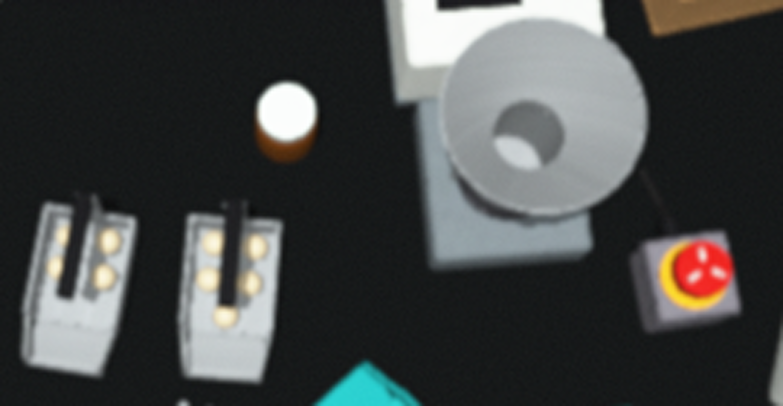

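```bash
cat > meas.py <<'E'
from h import *
def rectz(P,zlo,zhi,box):
    x0,x1,y0,y1=box
    m=(P[:,2]>zlo)&(P[:,2]<zhi)&(P[:,0]>x0)&(P[:,0]<x1)&(P[:,1]>y0)&(P[:,1]<y1)
    Q=P[m]
    if len(Q)<6: return None
    (c,sz,a)=cv2.minAreaRect((Q[:,:2]*1000).astype(np.float32))
    return np.round(c,1),np.round(sz,1),round(a,1),len(Q),np.median(Q[:,2]).round(4),Q[:,:2].mean(0).round(4)
E
python3 - <<'E'
from meas import *
for n in("top","scene"):
    s=r.snapshot(n);P=cloud(s).reshape(-1,3)
    ok=s["z_map"].ravel()>0;P=P[ok]
    print(n)
    print("hL",rectz(P,.084,.105,(.38,.57,.08,.19)))
    print("hR",rectz(P,.084,.105,(.38,.57,-.03,.07)))
    print("floorL",rectz(P,.03,.05,(.36,.59,.08,.19)))
    print("floorR",rectz(P,.03,.05,(.36,.59,-.05,.08)))
    print("stop",rectz(P,.085,.11,(.4,.6,-.45,-.25)))
    print("stopbox",rectz(P,.05,.07,(.4,.6,-.45,-.25)))
    m=(P[:,2]>.2)&(P[:,0]>.45)&(P[:,0]<.85)&(P[:,1]<-.05)&(P[:,1]>-.45)
    Q=P[m];print("fun",Q.max(0),Q.min(0))
    Q=Q[Q[:,2]>.2175];print(len(Q),cv2.minEnclosingCircle((Q[:,:2]*1000).astype(np.float32)))
    print("shelf",rectz(P,.064,.076,(.25,.75,.25,.55)))
    print("sj",rectz(P,.065,.085,(.5,.7,-.12,.05)))
    print("wb",rectz(P,.02,.16,(.65,.9,.15,.3)))
    print("cab",rectz(P,.112,.128,(.6,.95,-.5,-.1)))
    print("plinth",rectz(P,.045,.06,(.4,.7,-.35,-.1)))
E
```

```text
top
hL (array([491.7, 133.3]), array([17.1, 93.3]), 78.3, 253, np.float64(0.0912), array([0.4909, 0.1333]))
hR (array([480.6,   2.7]), array([16.8, 93.8]), 83.0, 248, np.float64(0.0913), array([0.4801, 0.0026]))
floorL (array([466.9, 138.2]), array([ 81.3, 136.8]), 79.0, 196, np.float64(0.0367), array([0.4855, 0.1367]))
floorR (array([489.1,   1.8]), array([ 80. , 207.5]), 83.8, 193, np.float64(0.0376), array([ 4.888e-01, -4.000e-04]))
stop (array([ 503.2, -326. ]), array([214.5,  48.3]), 54.4, 348, np.float64(0.0944), array([ 0.4686, -0.3763]))
stopbox (array([ 488.1, -331.5]), array([235.3,  93.6]), 61.3, 610, np.float64(0.0598), array([ 0.4676, -0.3661]))
fun [ 0.63389256 -0.1627024   0.23099455] [ 0.4761512  -0.32063771  0.20003919]
728 ((554.9113159179688, -240.9818878173828), 79.81908416748047)
shelf (array([551.6, 405.3]), array([286.1, 401.4]), 86.4, 8569, np.float64(0.07), array([0.5104, 0.3715]))
sj (array([572.7, -25.8]), array([ 46.8, 132.1]), 55.5, 287, np.float64(0.0754), array([ 0.6046, -0.0487]))
wb (array([764.5, 214.7]), array([ 81.8, 282.1]), 51.1, 801, np.float64(
[... 810 characters left out ...]
27]))
fun [ 0.6330404  -0.16253379  0.2287521 ] [ 0.47413698 -0.3210688   0.20003231]
440 ((553.2487182617188, -242.14723205566406), 81.8830337524414)
shelf (array([551.6, 398.1]), array([260.7, 410. ]), 86.1, 12118, np.float64(0.0715), array([0.5258, 0.3765]))
sj (array([570.5, -21. ]), array([ 47.7, 140.9]), 50.8, 285, np.float64(0.0764), array([ 0.5982, -0.041 ]))
wb (array([765.5, 218.2]), array([ 83.4, 280.7]), 49.8, 1568, np.float64(0.0928), array([0.7683, 0.2444]))
cab (array([ 719.4, -232.2]), array([169. , 171.9]), 2.8, 2720, np.float64(0.1224), array([ 0.7234, -0.2214]))
plinth (array([ 592.1, -230.6]), array([223.9, 155.4]), 3.4, 916, np.float64(0.0481), array([ 0.5642, -0.2096]))
```

Run:
```python
from meas import *
for n in("top","scene"):
    s=r.snapshot(n);C=cloud(s);p=s["pixels"].astype(int)
    red=(p[...,0]>150)&(p[...,1]<80)&(p[...,2]<80)&(s["z_map"]>0)
    Q=C[red]; print(len(Q), Q.mean(0).round(4) if len(Q) else "",Q.max(0) if len(Q) else "")
    if len(Q):
        T=Q[Q[:,2]>np.percentile(Q[:,2],80)-.006];print(cv2.minEnclosingCircle((T[:,:2]*1000).astype(np.float32)),np.median(T[:,2]))
    P=C.reshape(-1,3)
    m=(abs(P[:,2]-.0705)<.003)&(P[:,0]>.3)&(P[:,0]<.72)&(P[:,1]>.25)&(P[:,1]<.5)
    img=np.zeros((500,500),np.uint8); q=P[m]; img[((q[:,0]-.25)*1000).astype(int),((q[:,1]-.2)*1000).astype(int)]=255
    img=cv2.morphologyEx(img,cv2.MORPH_CLOSE,np.ones((9,9)));img=cv2.morphologyEx(img,cv2.MORPH_OPEN,np.ones((25,25)))
    cs=cv2.findContours(img,0,2)[0];c=max(cs,key=cv2.contourArea);print(n,cv2.minAreaRect(c),"-> add 200 y, 250 x")
```

```text
221 [ 0.4521 -0.3917  0.0933] [ 0.47364012 -0.3706359   0.10023037]
((452.709716796875, -394.0830078125), 23.794662475585938) 0.09457188769718305
top ((169.5771942138672, 263.06396484375), (318.16156005859375, 169.62661743164062), 88.2259292602539) -> add 200 y, 250 x
0  
scene ((169.70022583007812, 261.5819091796875), (320.0899353027344, 170.48788452148438), 88.1144027709961) -> add 200 y, 250 x
```

```bash
cat >> h.py <<'E'
def pose():
    st=r.state();M=R.from_quat(st["eef_rot"]).as_matrix()
    yaw=np.degrees(np.arctan2(M[1,1],M[0,1]))  # heading of tool y (jaw axis)
    return np.array(st["position"]),yaw,M,st
def plan(tgt,yaw=None,g=1.0,vmax=.040,start=None,rows=None):
    """rows for shift to tgt (TCP) and jaw heading yaw (deg, mod 180)"""
    p,y0,M,st=pose()
    if start is not None: p,y0=np.array(start[0]),start[1]
    dy=0 if yaw is None else (yaw-y0+90)%180-90
    d=np.array(tgt)-p
    n=rows or max(1,int(np.ceil(max(np.linalg.norm(d)/vmax,abs(dy)/7))))
    # pointing down: tool z=-Z, tool y=(c,s), tool x = y x z
    out=[];pos=p.copy();y=y0
    for i in range(n):
        a=np.radians(y);ty=np.array([np.cos(a),np.sin(a),0]);tz=np.array([0,0,-1.]);tx=np.cross(ty,tz)
        e=(np.array(tgt)-pos)/(n-i)
        row=[round(float(e@tx),3),round(float(e@ty),3),round(float(e@tz),3),round(-dy/n,1),g]
        pos=pos+row[0]*tx+row[1]*ty+row[2]*tz; y+=-row[3]
        out.append(row)
    for i in range(0,n,5): print("[["+",".join(str(x) for x in out[i:i+5])+"]]")
    print("end",pos.round(4),"yaw",round(y,1))
    return pos,y
def stat():
    p,y,M,st=pose();print("t %.2f"%st["t"],"pos",p.round(4),"jawyaw %.1f"%y,"tilt %.3f"%np.arccos(min(1,-M[2,2])),"F",np.round(st["force"],1),"T",np.round(st["wrist_torque"],2),"g %.3f"%st["gripper_width"],"q",np.round(st["q"],2))
E
python3 - <<'E'
from h import *
stat()
s=plan([.40,.30,.32],g=0)
s=plan([.42,0,.32],g=0,start=s)
s=plan([.453,-.394,.16],g=0,start=s)
s=plan([.453,-.394,.10],g=0,start=s)
E
```

```text
t 0.85 pos [0.213  0.5876 0.2313] jawyaw 70.1 tilt 0.000 F [ 0.4  0.4 -0.2] T [0.04 0.01 0.07] g 1.002 q [-1.29  0.41 -0.01  1.6   0.01  1.13 -0.08]
[[[-0.03, -0.023, -0.01, 0.0, 0],[-0.03, -0.023, -0.01, 0.0, 0],[-0.031, -0.023, -0.01, 0.0, 0],[-0.03, -0.023, -0.01, 0.0, 0],[-0.031, -0.023, -0.01, 0.0, 0]]]
[[[-0.03, -0.023, -0.01, 0.0, 0],[-0.031, -0.023, -0.01, 0.0, 0],[-0.03, -0.023, -0.009, 0.0, 0],[-0.031, -0.023, -0.01, 0.0, 0]]]
end [0.4001 0.2996 0.3203] yaw 70.1
[[[-0.015, -0.034, 0.0, 0.0, 0],[-0.015, -0.034, 0.0, 0.0, 0],[-0.015, -0.034, 0.0, 0.0, 0],[-0.015, -0.035, 0.0, 0.0, 0],[-0.015, -0.034, 0.0, 0.0, 0]]]
[[[-0.015, -0.035, 0.0, 0.0, 0],[-0.015, -0.034, 0.0, 0.0, 0],[-0.016, -0.035, 0.0, 0.0, 0]]]
end [ 4.201e-01 -2.000e-04  3.203e-01] yaw 70.1
[[[-0.015, -0.033, 0.015, 0.0, 0],[-0.015, -0.033, 0.015, 0.0, 0],[-0.015, -0.033, 0.014, 0.0, 0],[-0.015, -0.033, 0.015, 0.0, 0],[-0.015, -0.032, 0.014, 0.0, 0]]]
[[[-0.015, -0.033, 0.015, 0.0, 0],[-0.015, -0.032, 0.014, 0.0, 0],[-0.015, -0.033, 0.015, 0.0, 0],[-0.015, -0.032, 0.014, 0.0, 0],[-0.015, -0.033, 0.015, 0.0, 0]]]
[[[-0.015, -0.032, 0.014, 0.0, 0]]]
end [ 0.4529 -0.3939  0.1603] yaw 70.1
[[[-0.0, -0.0, 0.03, 0.0, 0],[-0.0, -0.0, 0.03, 0.0, 0]]]
end [ 0.4529 -0.3939  0.1003] yaw 70.1
```

Emit:
{"name": "move_arm", "arguments": {
  "increments": [
    [[-0.03, -0.023, -0.01, 0, 0], [-0.03, -0.023, -0.01, 0, 0], [-0.031, -0.023, -0.01, 0, 0], [-0.03, -0.023, -0.01, 0, 0], [-0.031, -0.023, -0.01, 0, 0]]
  ]
}}

```text
t: 1.27
position: [0.3173, 0.4261, 0.2818]
eef_rot: [0.173, 0.985, 0.0, -0.0]
force: [0.1, -0.0, 0.3]
gripper_width: 0.3
```

Emit:
{"name": "move_arm", "arguments": {
  "increments": [
    [[-0.03, -0.023, -0.01, 0, 0], [-0.031, -0.023, -0.01, 0, 0], [-0.03, -0.023, -0.01, 0, 0], [-0.031, -0.023, -0.01, 0, 0]]
  ]
}}

```text
t: 1.6
position: [0.4006, 0.2979, 0.3221]
eef_rot: [0.173, 0.985, 0.0, 0.0]
force: [0.2, -0.1, 0.5]
gripper_width: 0.002
```

Emit:
{"name": "move_arm", "arguments": {
  "increments": [
    [[-0.015, -0.034, 0, 0, 0], [-0.015, -0.034, 0, 0, 0], [-0.015, -0.034, 0, 0, 0], [-0.015, -0.034, 0, 0, 0], [-0.015, -0.034, 0, 0, 0]]
  ]
}}

```text
t: 2.02
position: [0.4124, 0.1123, 0.3215]
eef_rot: [0.173, 0.985, 0.0, 0.0]
force: [0.9, 0.3, 0.5]
gripper_width: 0.002
```

Emit:
{"name": "move_arm", "arguments": {
  "increments": [
    [[-0.015, -0.034, 0, 0, 0], [-0.015, -0.034, 0, 0, 0], [-0.016, -0.035, 0, 0, 0]]
  ]
}}

```text
t: 2.27
position: [0.4204, 0.0, 0.3216]
eef_rot: [0.173, 0.985, 0.0, 0.0]
force: [0.9, -0.2, -0.5]
gripper_width: -0.001
```

Emit:
{"name": "move_arm", "arguments": {
  "increments": [
    [[-0.015, -0.033, 0.015, 0, 0], [-0.015, -0.033, 0.015, 0, 0], [-0.015, -0.033, 0.015, 0, 0], [-0.015, -0.033, 0.015, 0, 0], [-0.015, -0.032, 0.015, 0, 0]]
  ]
}}

```text
t: 2.68
position: [0.4352, -0.18, 0.2462]
eef_rot: [0.173, 0.985, 0.0, 0.001]
force: [0.9, 0.5, 0.1]
gripper_width: -0.004
```

Emit:
{"name": "move_arm", "arguments": {
  "increments": [
    [[-0.015, -0.033, 0.015, 0, 0], [-0.015, -0.032, 0.015, 0, 0], [-0.015, -0.033, 0.015, 0, 0], [-0.015, -0.032, 0.015, 0, 0], [-0.015, -0.033, 0.015, 0, 0]]
  ]
}}

```text
t: 3.1
position: [0.4506, -0.3583, 0.1704]
eef_rot: [0.173, 0.985, 0.0, 0.0]
force: [0.9, -0.1, 1.1]
gripper_width: 0.0
```

Emit:
{"name": "move_arm", "arguments": {
  "increments": [
    [[-0.015, -0.032, 0.015, 0, 0], [0, 0, 0.03, 0, 0], [0, 0, 0.02, 0, 0], [0, 0, 0, 0, 0]]
  ]
}}

```text
t: 3.43
position: [0.4514, -0.3908, 0.1021]
eef_rot: [0.174, 0.985, 0.001, -0.003]
force: [-0.6, 0.9, -0.3]
gripper_width: -0.003
```

Run:
```python
from h import *
stat()
s=r.snapshot("top");save(s,"c_top",(290,100,560,290),2.9)
```

```text
t 3.43 pos [ 0.4514 -0.3908  0.1021] jawyaw 70.0 tilt 0.007 F [-0.6  0.9 -0.3] T [0.03 0.02 0.06] g -0.003 q [ 0.18  0.57  0.63  1.82 -0.42  0.89  2.23]
```

View pics/c_top.png

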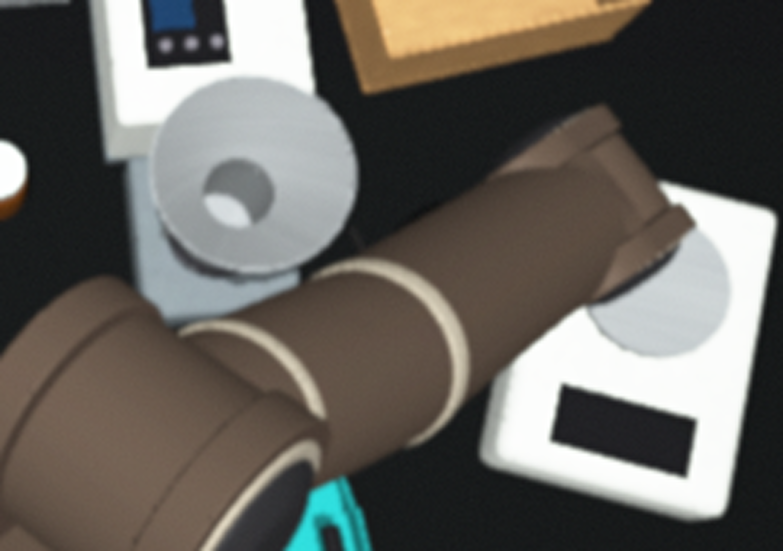

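Emit:
{"name": "move_arm", "arguments": {
  "increments": [
    [[0, 0, 0.006, 0, 0], [0, 0, 0.005, 0, 0], [0, 0, 0.005, 0, 0], [0, 0, 0.003, 0, 0], [0, 0, 0, 0, 0]]
  ]
}}

```text
t: 3.9
position: [0.4545, -0.3922, 0.0883]
eef_rot: [0.173, 0.985, -0.0, 0.001]
force: [-0.3, 0.3, 4.7]
gripper_width: -0.002
```

Emit:
{"name": "move_arm", "arguments": {
  "increments": [
    [[0, 0, 0.002, 0, 0], [0, 0, 0.002, 0, 0], [0, 0, 0.001, 0, 0], [0, 0, 0, 0, 0]]
  ]
}}

```text
t: 4.23
position: [0.4548, -0.3925, 0.0846]
eef_rot: [0.173, 0.985, -0.0, 0.002]
force: [-2.3, 2.6, 12.6]
gripper_width: 0.0
```

Emit:
{"name": "move_arm", "arguments": {
  "increments": [
    [[0, 0, 0.001, 0, 0], [0, 0, 0.001, 0, 0], [0, 0, 0, 0, 0]]
  ]
}}

```text
t: 4.48
position: [0.4552, -0.3928, 0.0843]
eef_rot: [0.173, 0.985, -0.0, 0.003]
force: [-5.2, 5.5, 30.3]
gripper_width: -0.002
```

Emit:
{"name": "move_arm", "arguments": {
  "increments": [
    [[0, 0, -0.01, 0, 0], [0, 0, -0.04, 0, 0.4], [0, 0, -0.04, 0, 0.4], [0, 0, -0.04, 0, 0.4], [0, 0, -0.04, 0, 0.4]]
  ]
}}

```text
t: 4.9
position: [0.4533, -0.3918, 0.2527]
eef_rot: [0.173, 0.985, -0.0, 0.0]
force: [0.3, -0.2, -0.1]
gripper_width: 0.399
```

Emit:
{"name": "move_arm", "arguments": {
  "increments": [
    [[0, 0, -0.04, 0, 1], [0.015, 0.033, 0, 0, 1], [0.015, 0.033, 0, 0, 1], [0.015, 0.033, 0, 0, 1], [0.015, 0.033, 0, 0, 1]]
  ]
}}

```text
t: 5.32
position: [0.4418, -0.246, 0.2907]
eef_rot: [0.173, 0.985, 0.0, 0.001]
force: [1.9, -0.4, 0.1]
gripper_width: 1.002
```

Emit:
{"name": "move_arm", "arguments": {
  "increments": [
    [[0.015, 0.033, 0, 0, 1], [0.015, 0.033, 0, 0, 1], [0.015, 0.033, 0, 0, 1], [0.015, 0.033, 0, 0, 1], [0.015, 0.033, 0, 0, 1]]
  ]
}}

```text
t: 5.73
position: [0.4273, -0.065, 0.2909]
eef_rot: [0.173, 0.985, 0.001, 0.001]
force: [0.6, -0.5, -0.2]
gripper_width: 1.0
```

Run:
```python
from h import *
stat()
s=r.snapshot("top");save(s,"d_top")
C=cloud(s);p=s["pixels"].astype(int)
red=(p[...,0]>150)&(p[...,1]<80)&(p[...,2]<80)&(s["z_map"]>0)
Q=C[red]; print(len(Q),np.median(Q[:,2]) if len(Q) else 0)
```

```text
t 5.73 pos [ 0.4273 -0.065   0.2909] jawyaw 70.1 tilt 0.002 F [ 0.6 -0.5 -0.2] T [ 0.01 -0.06 -0.02] g 1.000 q [-0.51 -0.01  0.55  1.98  0.    1.17  1.27]
195 0.08659418484804116
```

View pics/d_top.png

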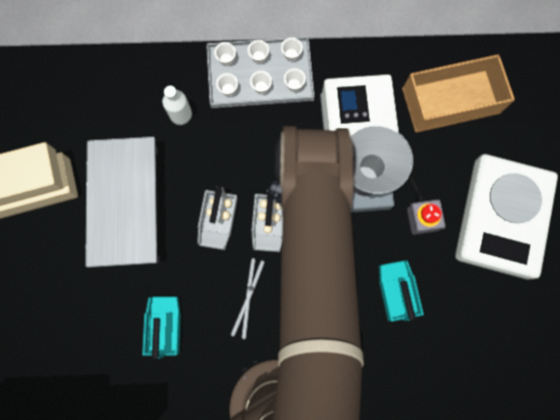

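Run:
```python
from h import *
s=r.snapshot("scene");save(s,"e_scene",(250,190,370,285),6.5)
for p in([.48,.0027,.085],[.4915,.1333,.085]): print(proj(s,p))
```

```text
[289.40132236 206.4298136 ]
[315.62684757 239.79106876]
```

View pics/e_scene.png

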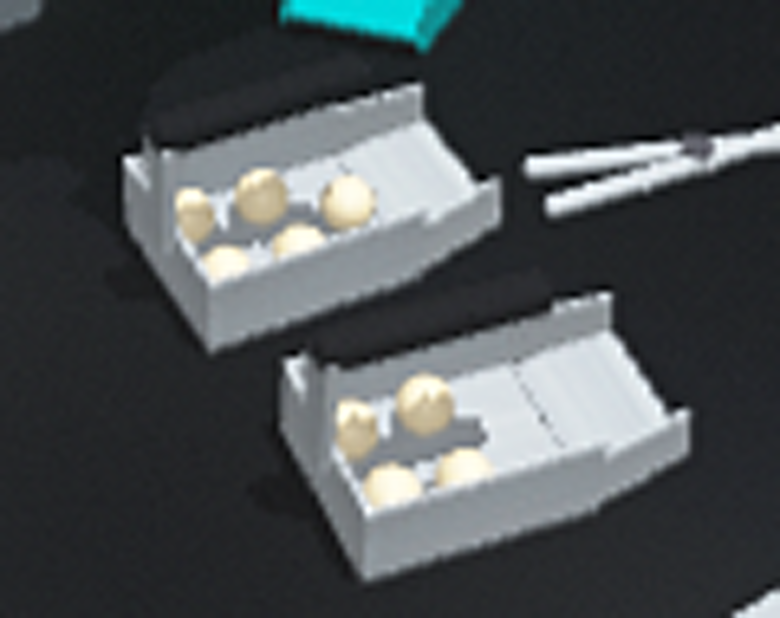

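Run:
```python
from h import *
s=plan([.4525,.0062,.17],83,g=1)
s=plan([.4525,.0062,.064],83,g=1,start=s)
```

```text
[[[-0.0, 0.018, 0.03, np.float64(-3.1), 1],[-0.001, 0.018, 0.03, np.float64(-3.1), 1],[-0.003, 0.018, 0.03, np.float64(-3.1), 1],[-0.003, 0.017, 0.031, np.float64(-3.1), 1]]]
end [0.4525 0.006  0.1696] yaw 83.0
[[[0.0, 0.0, 0.035, np.float64(-0.0), 1],[0.0, 0.0, 0.035, np.float64(-0.0), 1],[0.0, 0.0, 0.036, np.float64(-0.0), 1]]]
end [0.4525 0.006  0.0636] yaw 83.0
```

Emit:
{"name": "move_arm", "arguments": {
  "increments": [
    [[0, 0.018, 0.03, -3.2, 1], [-0.001, 0.018, 0.03, -3.2, 1], [-0.003, 0.018, 0.03, -3.2, 1], [-0.003, 0.017, 0.03, -3.2, 1], [0, 0, 0, 0, 1]]
  ]
}}

```text
t: 6.25
position: [0.4513, 0.0028, 0.166]
eef_rot: [0.059, 0.998, -0.001, -0.003]
force: [-1.4, 0.7, -0.5]
gripper_width: 1.0
```

Run:
```python
from meas import *
stat()
s=r.snapshot("scene");P=cloud(s).reshape(-1,3)[s["z_map"].ravel()>0]
print("hR",rectz(P,.084,.098,(.38,.57,-.05,.06)))
s=r.snapshot("wrist");save(s,"f_w")
```

```text
t 6.25 pos [0.4513 0.0028 0.166 ] jawyaw 83.3 tilt 0.006 F [-1.4  0.7 -0.5] T [-0.02  0.04 -0.01] g 1.000 q [-0.54  0.2   0.49  2.1  -0.12  0.88  1.47]
hR (array([480.3,   1.8]), array([19. , 93.2]), 83.7, 224, np.float64(0.0925), array([0.4821, 0.0045]))
```

View pics/f_w.png

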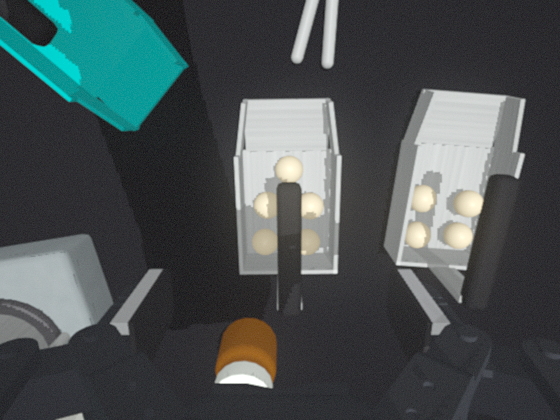

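Emit:
{"name": "move_arm", "arguments": {
  "increments": [
    [[0, 0.002, 0.034, 0, 1], [0, 0, 0.034, 0, 1], [0, 0, 0.034, 0, 1], [0, 0, 0, 0, 1]]
  ]
}}

```text
t: 6.68
position: [0.4512, 0.0009, 0.0655]
eef_rot: [0.063, 0.998, -0.001, -0.003]
force: [-1.8, -0.0, 0.1]
gripper_width: 1.002
```

Emit:
{"name": "move_arm", "arguments": {
  "increments": [
    [[0, 0, 0, 0, 0.5], [0, 0, 0, 0, 0], [0, 0, 0, 0, 0], [0, 0, 0, 0, 0], [0, 0, 0, 0, 0]]
  ]
}}

```text
t: 7.1
position: [0.4546, 0.0022, 0.0699]
eef_rot: [0.062, 0.998, 0.001, 0.001]
force: [-1.3, 0.1, 0.4]
gripper_width: 0.301
```

Emit:
{"name": "move_arm", "arguments": {
  "increments": [
    [[0, 0, -0.01, 0, 0], [0, 0, -0.015, 0, 0], [0, 0, -0.015, 0, 0], [0, 0, 0, 0, 0]]
  ]
}}

```text
t: 7.43
position: [0.4549, 0.002, 0.111]
eef_rot: [0.062, 0.998, 0.001, 0.002]
force: [0.8, -0.5, -3.1]
gripper_width: 0.171
```

Run:
```python
from meas import *
stat()
s=r.snapshot("wrist");save(s,"g_w")
s=r.snapshot("scene");save(s,"g_s",(200,120,420,285),3.5)
```

```text
t 7.43 pos [0.4549 0.002  0.111 ] jawyaw 82.9 tilt 0.004 F [ 0.8 -0.5 -3.1] T [ 0.03 -0.06 -0.06] g 0.171 q [-0.5   0.3   0.47  2.15 -0.2   0.73  1.54]
```

View pics/g_w.png

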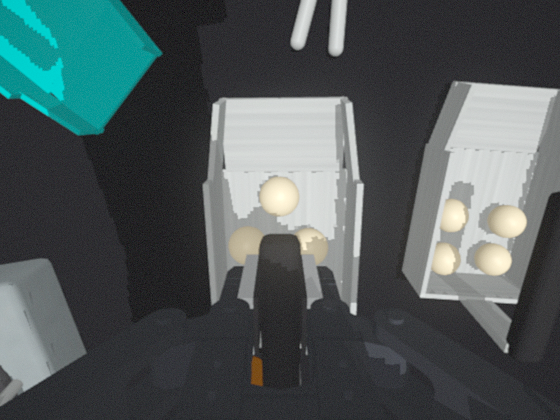

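View pics/g_s.png

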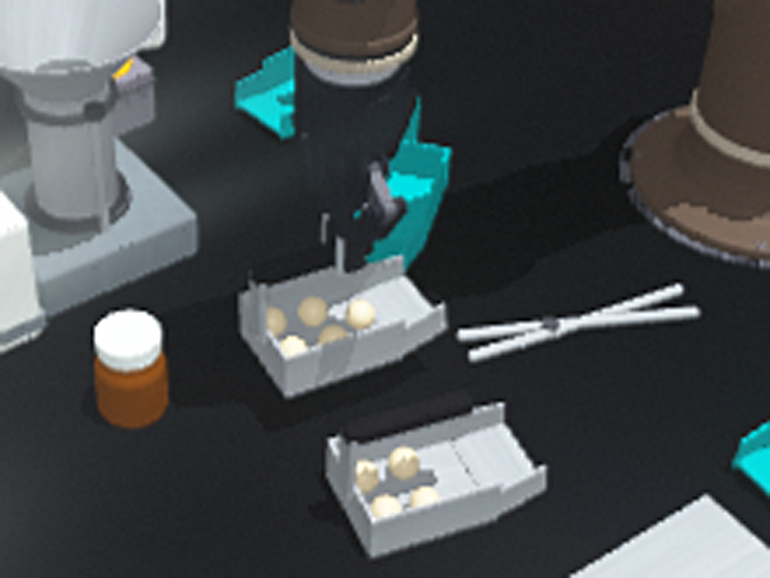

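Run:
```python
from h import *
s=plan([.4549,.002,.30],82.9,g=0,vmax=.02)
s=plan([.5545,-.2715,.36],0,g=0,vmax=.02,start=s)
```

```text
[[[-0.0, -0.0, -0.019, np.float64(-0.0), 0],[-0.0, -0.0, -0.019, np.float64(-0.0), 0],[-0.0, -0.0, -0.019, np.float64(-0.0), 0],[-0.0, -0.0, -0.019, np.float64(-0.0), 0],[-0.0, -0.0, -0.019, np.float64(-0.0), 0]]]
[[[-0.0, -0.0, -0.019, np.float64(-0.0), 0],[-0.0, -0.0, -0.019, np.float64(-0.0), 0],[-0.0, -0.0, -0.019, np.float64(-0.0), 0],[-0.001, -0.0, -0.02, np.float64(-0.0), 0],[-0.0, -0.0, -0.019, np.float64(-0.0), 0]]]
end [0.4547 0.0022 0.2998] yaw 82.9
[[[-0.009, -0.017, -0.004, np.float64(5.5), 0],[-0.01, -0.016, -0.004, np.float64(5.5), 0],[-0.012, -0.015, -0.004, np.float64(5.5), 0],[-0.013, -0.014, -0.004, np.float64(5.5), 0],[-0.015, -0.013, -0.004, np.float64(5.5), 0]]]
[[[-0.016, -0.011, -0.004, np.float64(5.5), 0],[-0.017, -0.01, -0.004, np.float64(5.5), 0],[-0.018, -0.008, -0.004, np.float64(5.5), 0],[-0.018, -0.006, -0.004, np.float64(5.5), 0],[-0.019, -0.005, -0.004, np.float64(5.5), 0]]]
[[[-0.019, -0.003, -0.004, np.float64(5.5), 0],[-0.02, -0.001, -0.004, np.float64(5.5), 0],[-0.019, 0.001, -0.004, np.float64(5.5), 0],[-0.019, 0.003, -0.004, np.float64(5.5), 0],[-0.019, 0.006, -0.004, np.float64(5.5), 0]]]
end [ 0.555  -0.2712  0.3598] yaw 0.4
```

Emit:
{"name": "move_arm", "arguments": {
  "increments": [
    [[0, 0, -0.012, 0, 0], [0, 0, -0.02, 0, 0], [0, 0, -0.02, 0, 0], [0, 0, -0.02, 0, 0], [0, 0, -0.02, 0, 0]]
  ]
}}

```text
t: 7.95
position: [0.4526, 0.0019, 0.2002]
eef_rot: [0.062, 0.998, -0.0, -0.001]
force: [0.7, 0.7, -3.4]
gripper_width: 0.168
```

Emit:
{"name": "move_arm", "arguments": {
  "increments": [
    [[0, 0, -0.02, 0, 0], [0, 0, -0.02, 0, 0], [0, 0, -0.02, 0, 0], [0, 0, -0.02, 0, 0], [0, 0, -0.017, 0, 0]]
  ]
}}

```text
t: 8.37
position: [0.453, 0.0021, 0.2976]
eef_rot: [0.062, 0.998, -0.0, -0.001]
force: [0.6, -0.3, -2.3]
gripper_width: 0.168
```

Emit:
{"name": "move_arm", "arguments": {
  "increments": [
    [[-0.009, -0.017, -0.004, 5.5, 0], [-0.01, -0.016, -0.004, 5.5, 0], [-0.012, -0.015, -0.004, 5.5, 0], [-0.013, -0.014, -0.004, 5.5, 0], [-0.015, -0.013, -0.004, 5.5, 0]]
  ]
}}

```text
t: 8.78
position: [0.486, -0.089, 0.3164]
eef_rot: [0.3, 0.954, -0.0, -0.001]
force: [0.2, 0.4, -2.3]
gripper_width: 0.168
```

Emit:
{"name": "move_arm", "arguments": {
  "increments": [
    [[-0.016, -0.011, -0.004, 5.5, 0], [-0.017, -0.01, -0.004, 5.5, 0], [-0.018, -0.008, -0.004, 5.5, 0], [-0.018, -0.006, -0.004, 5.5, 0], [-0.019, -0.005, -0.004, 5.5, 0]]
  ]
}}

```text
t: 9.2
position: [0.5195, -0.1804, 0.3362]
eef_rot: [0.518, 0.856, -0.0, -0.001]
force: [-0.4, -0.3, -3.9]
gripper_width: 0.17
```

Emit:
{"name": "move_arm", "arguments": {
  "increments": [
    [[-0.019, -0.003, -0.004, 5.5, 0], [-0.02, -0.001, -0.004, 5.5, 0], [-0.019, 0.001, -0.004, 5.5, 0], [-0.019, 0.003, -0.004, 5.5, 0], [-0.015, 0.005, 0, 5.5, 0]]
  ]
}}

```text
t: 9.62
position: [0.5523, -0.2688, 0.3526]
eef_rot: [0.707, 0.708, -0.0, -0.0]
force: [-0.3, -0.3, -1.9]
gripper_width: 0.168
```

Run:
```python
from meas import *
stat()
s=r.snapshot("wrist");save(s,"h_w")
s=r.snapshot("scene");save(s,"h_s",(120,40,340,205),3.5)
```

```text
t 9.62 pos [ 0.5523 -0.2688  0.3526] jawyaw 0.1 tilt 0.001 F [-0.3 -0.3 -1.9] T [ 0.02 -0.01 -0.07] g 0.168 q [-0.23  0.4   0.87  1.48 -0.31  1.4   0.66]
```

View pics/h_w.png

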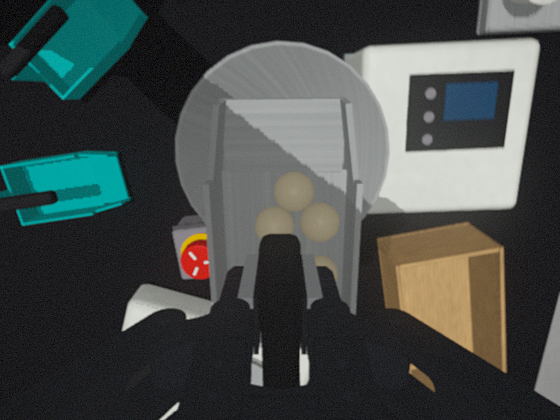

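View pics/h_s.png

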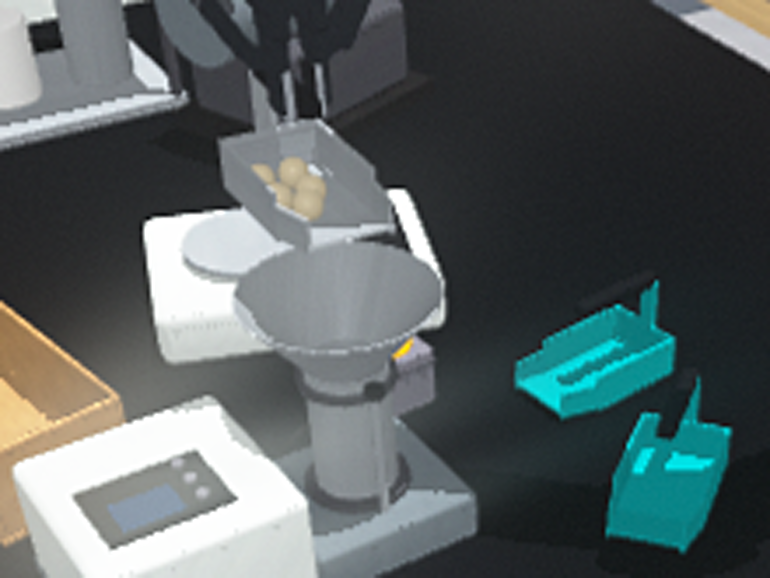

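Emit:
{"name": "move_arm", "arguments": {
  "increments": [
    [[0, 0.002, 0.02, 0, 0], [0, 0, 0.02, 0, 0], [0, 0, 0.01, 0, 0], [0, 0, 0.005, 0, 0], [0, 0, 0.005, 0, 0]]
  ]
}}

```text
t: 10.13
position: [0.5558, -0.2651, 0.2957]
eef_rot: [0.704, 0.711, 0.002, -0.0]
force: [-8.6, 15.7, 31.4]
gripper_width: 0.169
```

Emit:
{"name": "move_arm", "arguments": {
  "increments": [
    [[0.002, 0, 0.005, 0, 0], [0.002, 0, 0.005, 0, 0], [0.002, 0, 0.005, 0, 0], [0, 0, 0, 0, 0]]
  ]
}}

```text
t: 10.47
position: [0.5569, -0.2573, 0.2834]
eef_rot: [0.703, 0.711, 0.005, 0.001]
force: [-7.5, 16.5, 33.3]
gripper_width: 0.171
```

Run:
```python
from meas import *
stat()
s=r.snapshot("wrist");save(s,"i_w")
s=r.snapshot("scene");save(s,"i_s",(120,40,340,205),3.5)
```

```text
t 10.47 pos [ 0.5569 -0.2573  0.2834] jawyaw 0.7 tilt 0.009 F [-7.5 16.5 33.3] T [2.91 1.3  0.02] g 0.171 q [-0.23  0.44  0.84  1.6  -0.35  1.26  0.68]
```

View pics/i_s.png

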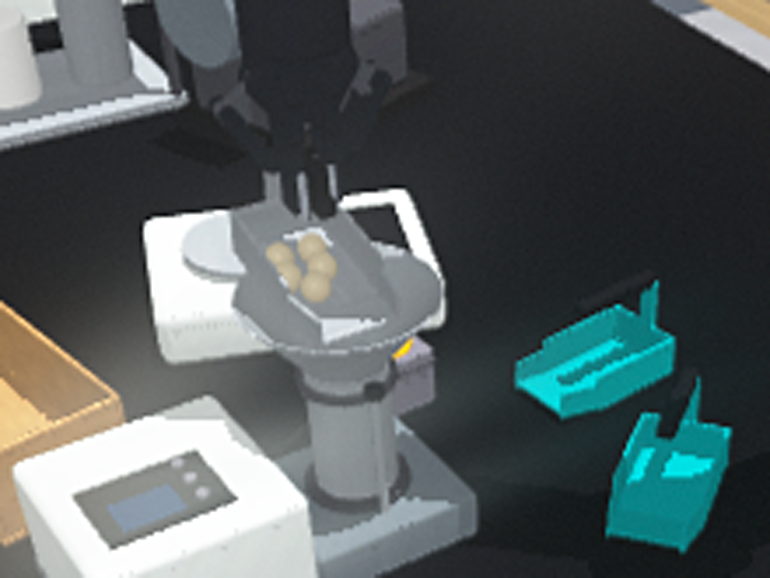

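Emit:
{"name": "move_arm", "arguments": {
  "increments": [
    [[0, 0, 0.004, 0, 0], [0, 0, 0.004, 0, 0], [0, 0, 0, 0, 0]]
  ]
}}

```text
t: 10.82
position: [0.5571, -0.2551, 0.2763]
eef_rot: [0.702, 0.712, 0.006, -0.001]
force: [-11.9, 24.7, 42.9]
gripper_width: 0.168
```

Run:
```python
from meas import *
stat()
s=r.snapshot("wrist");save(s,"j_w")
s=r.snapshot("scene");save(s,"j_s",(120,40,340,205),3.5)
```

```text
t 10.82 pos [ 0.5571 -0.2551  0.2763] jawyaw 0.8 tilt 0.012 F [-11.9  24.7  42.9] T [4.64 2.15 0.55] g 0.168 q [-0.23  0.44  0.83  1.61 -0.35  1.24  0.69]
```

View pics/j_s.png

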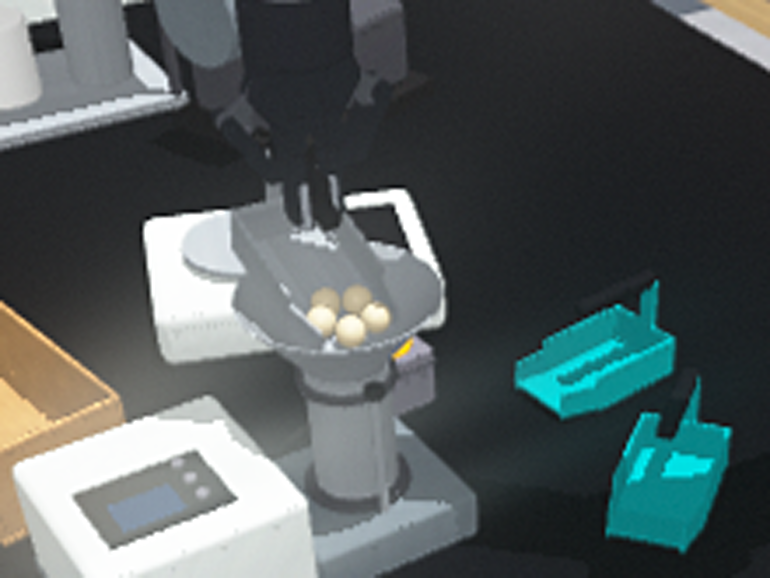

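View pics/j_w.png

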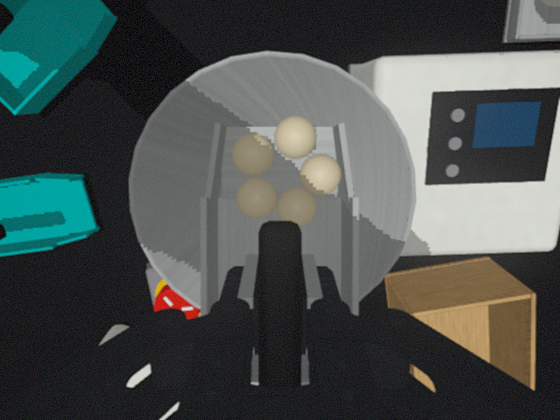

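Emit:
{"name": "move_arm", "arguments": {
  "increments": [
    [[0.003, 0, 0.003, 0, 0], [0.003, 0, 0.003, 0, 0], [0.003, 0, 0.003, 0, 0], [0, 0, 0, 0, 0]]
  ]
}}

```text
t: 11.25
position: [0.5564, -0.2496, 0.2687]
eef_rot: [0.703, 0.711, 0.004, 0.001]
force: [-14.4, 18.3, 48.6]
gripper_width: 0.17
```

Run:
```python
from meas import *
stat()
s=r.snapshot("wrist");save(s,"k_w")
s=r.snapshot("scene");save(s,"k_s",(120,40,340,205),3.5)
```

```text
t 11.25 pos [ 0.5564 -0.2496  0.2687] jawyaw 0.7 tilt 0.009 F [-14.4  18.3  48.6] T [3.04 3.01 0.54] g 0.170 q [-0.24  0.44  0.84  1.63 -0.35  1.22  0.68]
```

View pics/k_s.png

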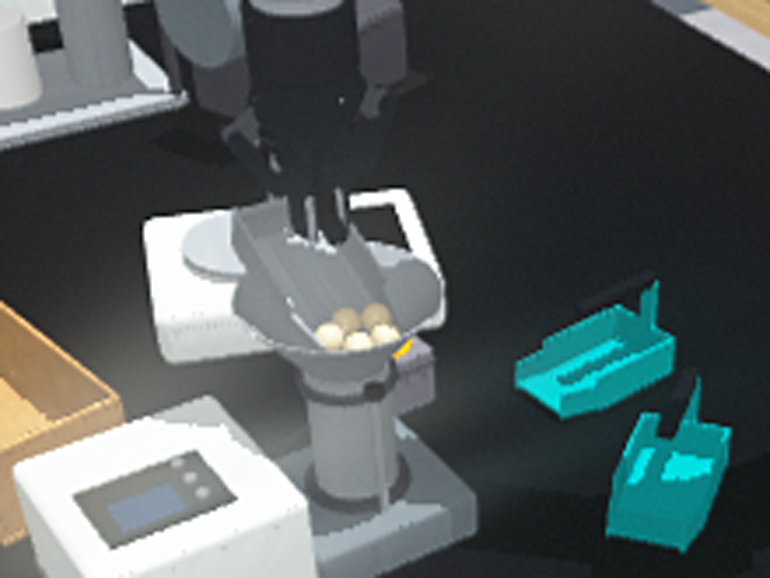

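View pics/k_w.png

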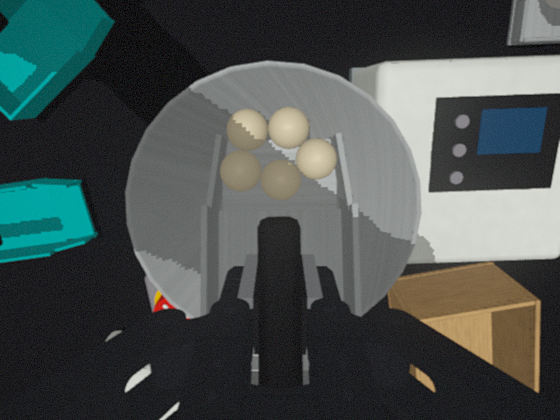

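Emit:
{"name": "move_arm", "arguments": {
  "increments": [
    [[-0.003, 0, -0.006, 0, 0], [-0.004, 0, -0.006, 0, 0], [0, 0, 0, 0, 0], [0, 0, 0, 0, 0]]
  ]
}}

```text
t: 11.68
position: [0.5544, -0.2609, 0.2744]
eef_rot: [0.705, 0.709, -0.0, 0.001]
force: [-2.6, -1.5, 9.1]
gripper_width: 0.173
```

Run:
```python
from meas import *
stat()
s=r.snapshot("wrist");save(s,"l_w")
s=r.snapshot("scene");save(s,"l_s",(120,40,340,205),3.5)
```

```text
t 11.68 pos [ 0.5544 -0.2609  0.2744] jawyaw 0.3 tilt 0.003 F [-2.6 -1.5  9.1] T [-0.58  0.31  0.11] g 0.173 q [-0.23  0.44  0.84  1.61 -0.34  1.24  0.68]
```

View pics/l_s.png

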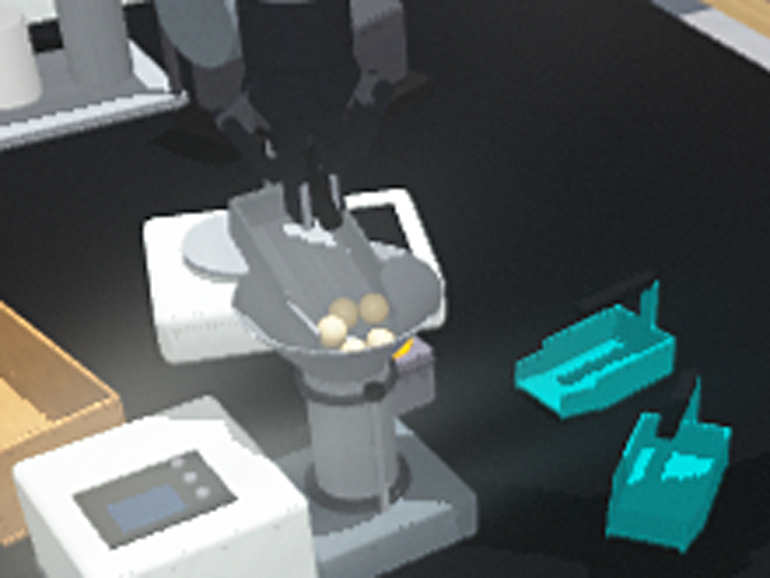

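View pics/l_w.png

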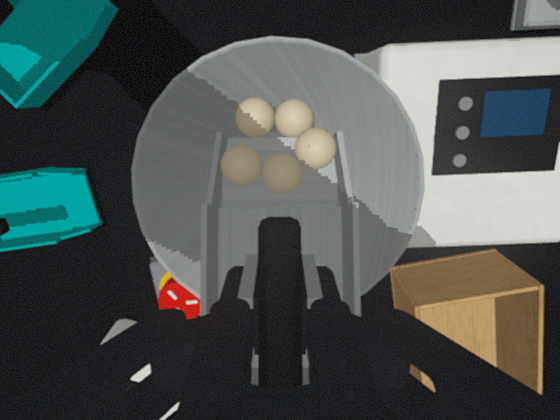

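Emit:
{"name": "move_arm", "arguments": {
  "increments": [
    [[-0.003, 0, -0.006, 0, 0], [-0.005, 0, -0.004, 0, 0], [-0.005, 0, -0.003, 0, 0], [0, 0, 0, 0, 0], [0, 0, 0, 0, 0]]
  ]
}}

```text
t: 12.2
position: [0.554, -0.273, 0.286]
eef_rot: [0.705, 0.709, -0.0, -0.0]
force: [0.9, -0.4, -2.2]
gripper_width: 0.169
```

```bash
cat > look.py <<'E'
import sys
from meas import *
stat();n=sys.argv[1]
a=r.snapshot("wrist")["pixels"]; b=r.snapshot("scene")["pixels"][40:205,120:340]
a=cv2.resize(a,(400,300),interpolation=cv2.INTER_AREA);b=cv2.resize(b,(400,300),interpolation=cv2.INTER_CUBIC)
cv2.imwrite("pics/"+n+".png",np.hstack([a,b])[:,:,::-1])
E
python3 look.py m
```

```text
t 12.20 pos [ 0.554 -0.273  0.286] jawyaw 0.3 tilt 0.000 F [ 0.9 -0.4 -2.2] T [ 0.01  0.02 -0.  ] g 0.169 q [-0.2   0.45  0.84  1.58 -0.34  1.27  0.7 ]
```

View pics/m.png

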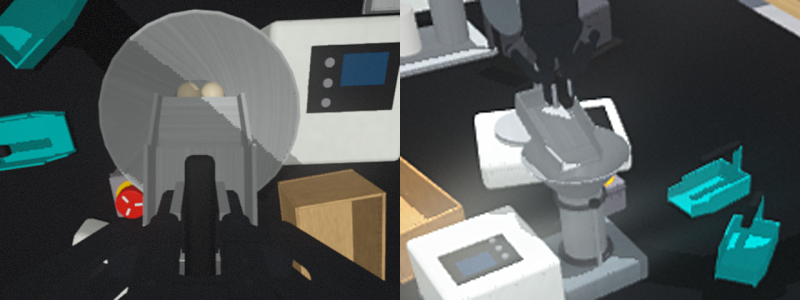

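Emit:
{"name": "move_arm", "arguments": {
  "increments": [
    [[-0.01, 0, -0.01, 0, 0], [-0.015, 0, -0.015, 0, 0], [-0.02, 0, -0.015, 0, 0], [-0.02, 0, -0.005, 0, 0], [0, 0, 0, 0, 0]]
  ]
}}

```text
t: 12.72
position: [0.5536, -0.3418, 0.3328]
eef_rot: [0.706, 0.708, -0.001, 0.002]
force: [-1.1, 0.2, -1.3]
gripper_width: 0.175
```

```bash
python3 look.py n
```

```text
t 12.72 pos [ 0.5536 -0.3418  0.3328] jawyaw 0.1 tilt 0.004 F [-1.1  0.2 -1.3] T [-0.02  0.06  0.01] g 0.175 q [-0.07  0.48  0.85  1.42 -0.36  1.39  0.79]
```

View pics/n.png

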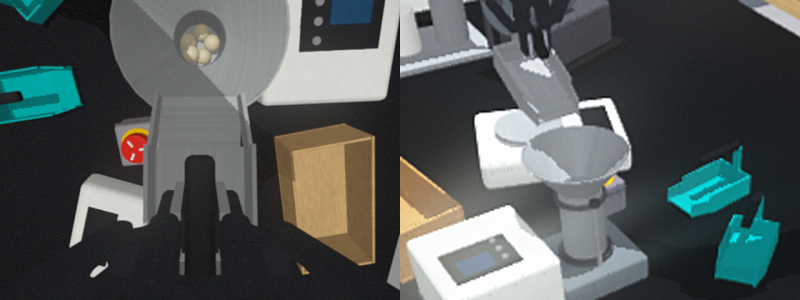

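Emit:
{"name": "move_arm", "arguments": {
  "increments": [
    [[0.015, 0, 0, 0, 0], [0, 0, 0.015, 0, 0], [-0.003, 0, 0.01, 0, 0], [-0.003, 0, 0.006, 0, 0], [0, 0, 0, 0, 0]]
  ]
}}

```text
t: 13.23
position: [0.5539, -0.3281, 0.2983]
eef_rot: [0.705, 0.709, -0.001, -0.001]
force: [-0.9, -0.8, -2.8]
gripper_width: 0.172
```

```bash
python3 look.py o
```

```text
t 13.23 pos [ 0.5539 -0.3281  0.2983] jawyaw 0.4 tilt 0.003 F [-0.9 -0.8 -2.8] T [0.04 0.08 0.02] g 0.172 q [-0.09  0.49  0.84  1.49 -0.37  1.32  0.79]
```

View pics/o.png

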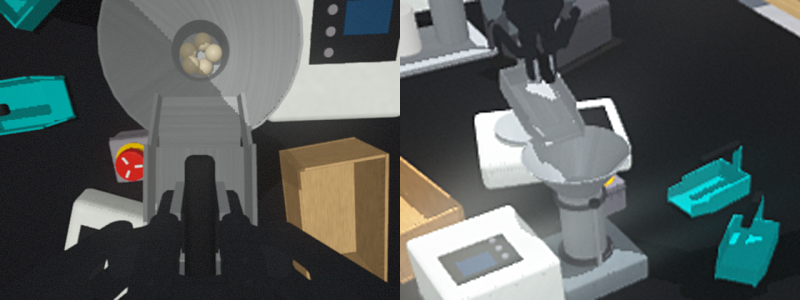

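Emit:
{"name": "move_arm", "arguments": {
  "increments": [
    [[0, 0, 0.008, 0, 0], [-0.002, 0, 0.006, 0, 0], [-0.002, 0, 0.004, 0, 0], [0, 0, 0, 0, 0]]
  ]
}}

```text
t: 13.67
position: [0.556, -0.3395, 0.2909]
eef_rot: [0.706, 0.708, 0.001, 0.008]
force: [-5.0, -5.8, 38.5]
gripper_width: 0.169
```

```bash
python3 look.py p
```

```text
t 13.67 pos [ 0.556  -0.3395  0.2909] jawyaw 0.2 tilt 0.017 F [-5.  -5.8 38.5] T [-0.63  1.    0.1 ] g 0.169 q [-0.08  0.5   0.84  1.5  -0.38  1.29  0.8 ]
```

View pics/p.png

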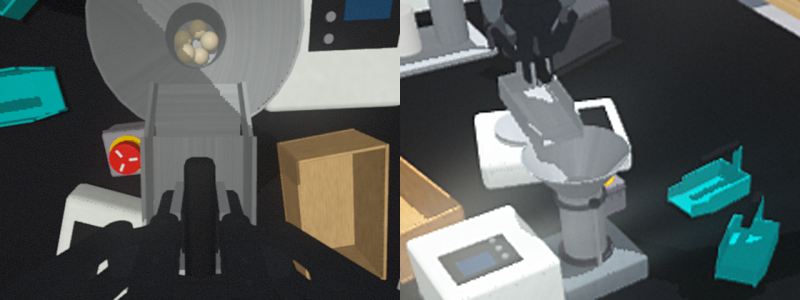

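Emit:
{"name": "move_arm", "arguments": {
  "increments": [
    [[-0.004, 0, 0.003, 0, 0], [-0.004, 0, 0.003, 0, 0], [-0.003, 0, 0.002, 0, 0], [0, 0, 0, 0, 0]]
  ]
}}

```text
t: 14.1
position: [0.5561, -0.352, 0.2838]
eef_rot: [0.706, 0.708, 0.0, 0.01]
force: [-4.3, -8.2, 40.5]
gripper_width: 0.171
```

```bash
python3 look.py q
```

```text
t 14.10 pos [ 0.5561 -0.352   0.2838] jawyaw 0.1 tilt 0.019 F [-4.3 -8.2 40.5] T [-1.13  0.98  0.27] g 0.171 q [-0.05  0.52  0.83  1.5  -0.39  1.28  0.82]
```

View pics/q.png

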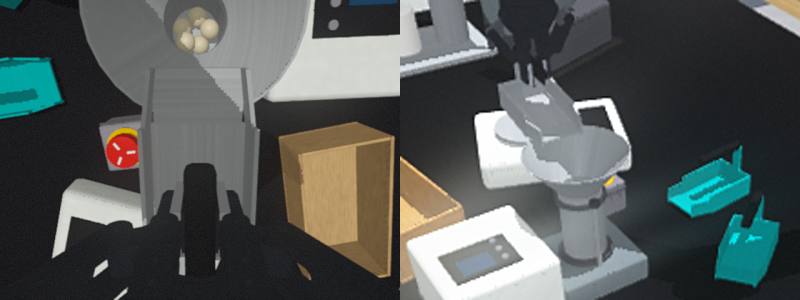

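Run:
```python
from h import *
s=plan([.52,-.35,.37],g=0)
s=plan([.50,.1,.37],g=0,start=s)
s=plan([.572,.382,.20],1.8,g=0,start=s)
```

```text
[[[0.001, -0.012, -0.029, 0.0, 0],[0.0, -0.012, -0.029, 0.0, 0],[0.001, -0.012, -0.028, 0.0, 0]]]
end [ 0.5201 -0.3499  0.3699] yaw 0.1
[[[0.037, -0.002, -0.0, 0.0, 0],[0.038, -0.002, -0.0, 0.0, 0],[0.037, -0.002, -0.0, 0.0, 0],[0.038, -0.001, -0.0, 0.0, 0],[0.037, -0.002, -0.0, 0.0, 0]]]
[[[0.038, -0.001, -0.0, 0.0, 0],[0.037, -0.002, -0.0, 0.0, 0],[0.038, -0.001, -0.0, 0.0, 0],[0.037, -0.002, -0.0, 0.0, 0],[0.038, -0.001, -0.0, 0.0, 0]]]
[[[0.037, -0.002, -0.0, 0.0, 0],[0.038, -0.001, -0.0, 0.0, 0]]]
end [0.5    0.1001 0.3699] yaw 0.1
[[[0.031, 0.008, 0.019, np.float64(-0.2), 0],[0.031, 0.008, 0.019, np.float64(-0.2), 0],[0.031, 0.008, 0.019, np.float64(-0.2), 0],[0.031, 0.008, 0.019, np.float64(-0.2), 0],[0.031, 0.009, 0.019, np.float64(-0.2), 0]]]
[[[0.031, 0.009, 0.019, np.float64(-0.2), 0],[0.032, 0.009, 0.019, np.float64(-0.2), 0],[0.031, 0.009, 0.018, np.float64(-0.2), 0],[0.032, 0.009, 0.019, np.float64(-0.2), 0]]]
end [0.5724 0.3823 0.1999] yaw 1.9
```

Emit:
{"name": "move_arm", "arguments": {
  "increments": [
    [[0, -0.012, -0.029, 0, 0], [0, -0.012, -0.029, 0, 0], [0, -0.012, -0.029, 0, 0]]
  ]
}}

```text
t: 14.45
position: [0.518, -0.344, 0.3625]
eef_rot: [0.705, 0.709, -0.0, 0.0]
force: [0.1, -1.2, -2.1]
gripper_width: 0.168
```

Emit:
{"name": "move_arm", "arguments": {
  "increments": [
    [[0.038, -0.002, 0, 0, 0], [0.038, -0.002, 0, 0, 0], [0.038, -0.002, 0, 0, 0], [0.038, -0.002, 0, 0, 0], [0.038, -0.002, 0, 0, 0]]
  ]
}}

```text
t: 14.87
position: [0.5071, -0.1525, 0.3615]
eef_rot: [0.705, 0.709, 0.001, 0.0]
force: [1.3, 1.2, -2.1]
gripper_width: 0.168
```

Emit:
{"name": "move_arm", "arguments": {
  "increments": [
    [[0.038, -0.002, 0, 0, 0], [0.038, -0.002, 0, 0, 0], [0.038, -0.002, 0, 0, 0], [0.038, -0.002, 0, 0, 0], [0.038, -0.002, 0, 0, 0]]
  ]
}}

```text
t: 15.28
position: [0.496, 0.0377, 0.3619]
eef_rot: [0.705, 0.709, 0.001, 0.0]
force: [0.3, -1.2, -2.7]
gripper_width: 0.171
```

Emit:
{"name": "move_arm", "arguments": {
  "increments": [
    [[0.038, 0, 0, 0, 0], [0.038, 0, 0, 0, 0], [0.031, 0.008, 0.015, 0, 0], [0.031, 0.008, 0.015, 0, 0], [0.031, 0.008, 0.015, 0, 0]]
  ]
}}

```text
t: 15.7
position: [0.5196, 0.207, 0.3163]
eef_rot: [0.705, 0.709, 0.001, -0.0]
force: [-0.3, -0.9, -1.3]
gripper_width: 0.169
```

Run:
```python
from h import *
stat()
s=plan([.572,.382,.20],1.8,g=0)
```

```text
t 15.70 pos [0.5196 0.207  0.3163] jawyaw 0.4 tilt 0.002 F [-0.3 -0.9 -1.3] T [ 0.01 -0.05 -0.02] g 0.169 q [-0.97  0.26  0.63  1.67 -0.16  1.26 -0.3 ]
[[[0.029, 0.009, 0.019, np.float64(-0.2), 0],[0.029, 0.009, 0.019, np.float64(-0.2), 0],[0.029, 0.009, 0.02, np.float64(-0.2), 0],[0.029, 0.009, 0.019, np.float64(-0.2), 0],[0.029, 0.01, 0.02, np.float64(-0.2), 0]]]
[[[0.029, 0.009, 0.019, np.float64(-0.2), 0]]]
end [0.5719 0.3819 0.2003] yaw 1.6
```

Emit:
{"name": "move_arm", "arguments": {
  "increments": [
    [[0.029, 0.009, 0.019, -0.3, 0], [0.029, 0.009, 0.019, -0.3, 0], [0.029, 0.009, 0.019, -0.3, 0], [0.029, 0.009, 0.019, -0.3, 0], [0.029, 0.009, 0.019, -0.3, 0]]
  ]
}}

```text
t: 16.12
position: [0.5623, 0.3524, 0.2204]
eef_rot: [0.696, 0.719, 0.0, 0.0]
force: [1.2, 0.0, -1.6]
gripper_width: 0.174
```

Emit:
{"name": "move_arm", "arguments": {
  "increments": [
    [[0.029, 0.009, 0.019, 0, 0], [0, 0, 0.02, 0, 0], [0, 0, 0.01, 0, 0], [0, 0, 0, 0, 0]]
  ]
}}

```text
t: 16.45
position: [0.5687, 0.379, 0.1694]
eef_rot: [0.696, 0.718, -0.002, 0.0]
force: [0.8, -0.1, -2.3]
gripper_width: 0.173
```

```bash
sed -i 's/\[40:205,120:340\]/[Y:Y+165,X:X+220]/; s/n=sys.argv\[1\]/n=sys.argv[1];X,Y=map(int,(sys.argv[2:4] if len(sys.argv)>3 else (120,40)))/' look.py; python3 look.py r1 250 200
```

```text
t 16.45 pos [0.5687 0.379  0.1694] jawyaw 1.9 tilt 0.005 F [ 0.8 -0.1 -2.3] T [-0.01  0.02 -0.03] g 0.173 q [-1.    0.61  0.53  1.53 -0.33  1.1  -0.37]
```

View pics/r1.png

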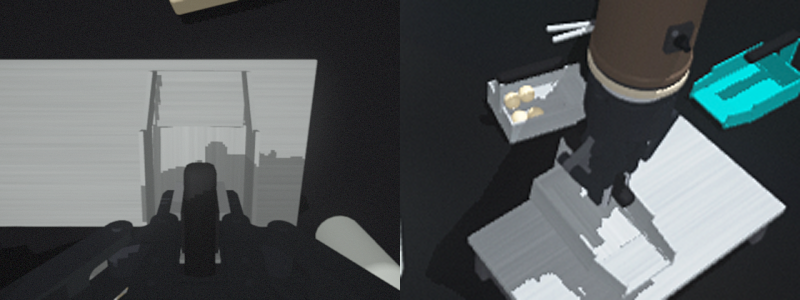

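Emit:
{"name": "move_arm", "arguments": {
  "increments": [
    [[0.002, 0.002, 0.015, 0, 0], [0, 0, 0.01, 0, 0], [0, 0, 0.004, 0, 0], [0, 0, 0.004, 0, 0], [0, 0, 0, 0, 0]]
  ]
}}

```text
t: 16.97
position: [0.5712, 0.3821, 0.1383]
eef_rot: [0.696, 0.719, -0.001, -0.0]
force: [-0.7, -0.1, -2.6]
gripper_width: 0.171
```

```bash
python3 look.py r2 250 200
```

```text
t 16.97 pos [0.5712 0.3821 0.1383] jawyaw 1.9 tilt 0.001 F [-0.7 -0.1 -2.6] T [0.   0.04 0.03] g 0.171 q [-0.99  0.64  0.51  1.55 -0.35  1.04 -0.35]
```

View pics/r2.png

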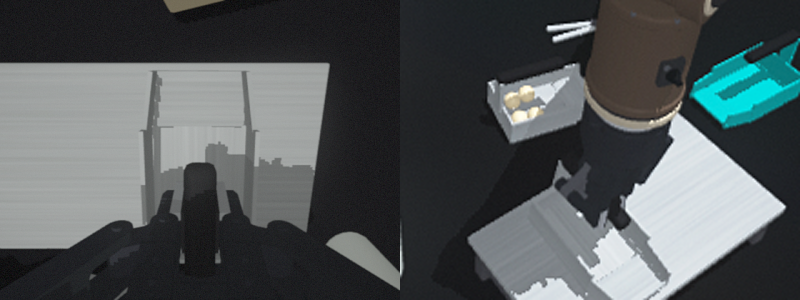

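Emit:
{"name": "move_arm", "arguments": {
  "increments": [
    [[0, 0, 0.003, 0, 0], [0, 0, 0.003, 0, 0], [0, 0, 0.003, 0, 0], [0, 0, 0, 0, 0]]
  ]
}}

```text
t: 17.4
position: [0.5722, 0.3821, 0.1326]
eef_rot: [0.696, 0.718, 0.001, -0.0]
force: [-5.7, -3.4, 12.9]
gripper_width: 0.174
```

Emit:
{"name": "move_arm", "arguments": {
  "increments": [
    [[0, 0, 0.003, 0, 0], [0, 0, 0.003, 0, 0], [0, 0, 0, 0, 0]]
  ]
}}

```text
t: 17.65
position: [0.5728, 0.3812, 0.132]
eef_rot: [0.696, 0.718, 0.002, -0.001]
force: [-18.7, -12.0, 48.5]
gripper_width: 0.172
```

```bash
python3 look.py r3 250 200
```

```text
t 17.65 pos [0.5728 0.3812 0.132 ] jawyaw 1.8 tilt 0.004 F [-18.7 -12.   48.5] T [-2.21  3.96  0.21] g 0.172 q [-0.99  0.65  0.51  1.56 -0.35  1.03 -0.35]
```

View pics/r3.png

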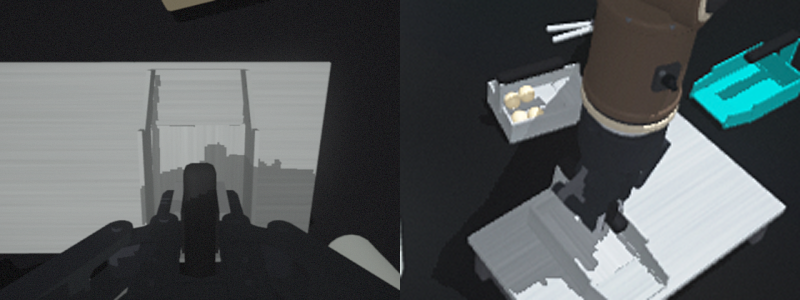

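Emit:
{"name": "move_arm", "arguments": {
  "increments": [
    [[0, 0, -0.005, 0, 0], [0, 0, 0, 0, 0.5], [0, 0, 0, 0, 0.6], [0, 0, 0, 0, 0.6], [0, 0, 0, 0, 0.6]]
  ]
}}

```text
t: 18.17
position: [0.5714, 0.3824, 0.1283]
eef_rot: [0.695, 0.719, -0.001, -0.0]
force: [-0.1, -0.4, -1.0]
gripper_width: 0.603
```

Emit:
{"name": "move_arm", "arguments": {
  "increments": [
    [[0, 0, -0.02, 0, 0.6], [0, 0, -0.03, 0, 0.6], [0, 0, -0.04, 0, 0.6], [0, 0, -0.04, 0, 1], [-0.03, 0, -0.03, 0, 1]]
  ]
}}

```text
t: 18.58
position: [0.5711, 0.3597, 0.2904]
eef_rot: [0.693, 0.721, 0.001, -0.001]
force: [-0.2, 1.5, 0.5]
gripper_width: 0.861
```

Emit:
{"name": "move_arm", "arguments": {
  "increments": [
    [[-0.037, -0.015, 0, -7, 1], [-0.035, -0.02, 0, -7, 1], [-0.033, -0.02, 0, -7, 1], [-0.03, -0.02, 0, -7, 1]]
  ]
}}

```text
t: 18.92
position: [0.5263, 0.2034, 0.2883]
eef_rot: [0.498, 0.867, -0.0, -0.0]
force: [1.3, -0.0, 1.3]
gripper_width: 1.0
```

Run:
```python
from meas import *
stat()
for n in("top","scene"):
    s=r.snapshot(n);P=cloud(s).reshape(-1,3)[s["z_map"].ravel()>0];save(s,"s_"+n)
    print("h1",rectz(P,.148,.172,(.5,.65,.27,.44)))
    print("hL",rectz(P,.084,.098,(.38,.6,.06,.2)))
```

```text
t 18.92 pos [0.5263 0.2034 0.2883] jawyaw 30.2 tilt 0.001 F [ 1.3 -0.   1.3] T [-0.03 -0.05 -0.06] g 1.000 q [-0.87  0.28  0.52  1.7  -0.15  1.21  0.22]
h1 (array([573.5, 394.9]), array([16.8, 13.5]), 7.5, 45, np.float64(0.1607), array([0.5727, 0.3947]))
hL (array([480.2, 138.9]), array([16.6, 93.7]), 78.7, 249, np.float64(0.0912), array([0.4794, 0.1386]))
h1 (array([573.8, 355.7]), array([17.2, 93.3]), 2.1, 481, np.float64(0.1623), array([0.5754, 0.3576]))
hL (array([479.1, 138.9]), array([17.7, 93.3]), 79.2, 265, np.float64(0.0927), array([0.4813, 0.1404]))
```

View pics/s_top.png

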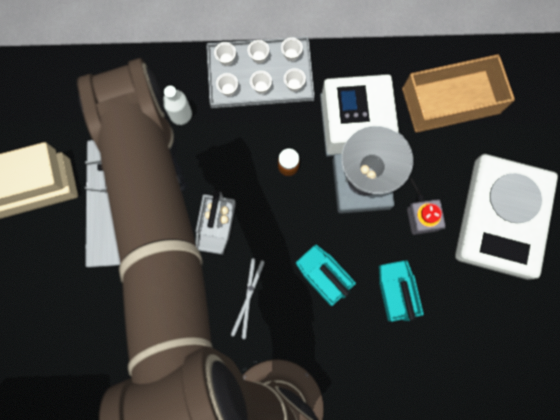

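View pics/s_scene.png

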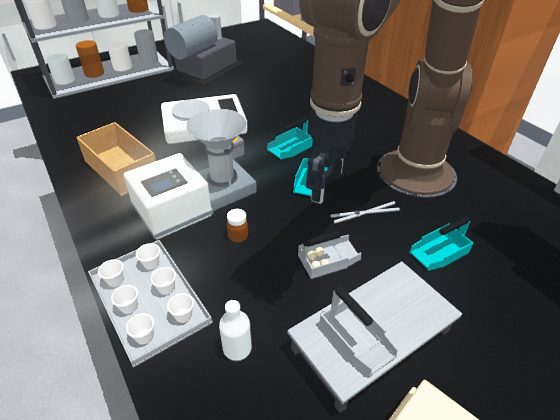

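Run:
```python
from h import *
s=plan([.4532,.1441,.18],79,g=1)
s=plan([.4532,.1441,.064],79,g=1,start=s)
```

```text
[[[-0.001, -0.011, 0.014, np.float64(-6.2), 1],[-0.0, -0.012, 0.014, np.float64(-6.2), 1],[0.001, -0.011, 0.014, np.float64(-6.2), 1],[0.002, -0.011, 0.013, np.float64(-6.2), 1],[0.004, -0.011, 0.014, np.float64(-6.2), 1]]]
[[[0.005, -0.011, 0.013, np.float64(-6.2), 1],[0.006, -0.01, 0.014, np.float64(-6.2), 1],[0.007, -0.009, 0.013, np.float64(-6.2), 1]]]
end [0.4529 0.144  0.1804] yaw 79.3
[[[-0.0, 0.0, 0.039, np.float64(0.1), 1],[-0.0, 0.0, 0.039, np.float64(0.1), 1],[-0.0, 0.0, 0.038, np.float64(0.1), 1]]]
end [0.4529 0.144  0.0644] yaw 79.0
```

Emit:
{"name": "move_arm", "arguments": {
  "increments": [
    [[-0.001, -0.011, 0.014, -6.1, 1], [0, -0.012, 0.014, -6.1, 1], [0.001, -0.011, 0.014, -6.1, 1], [0.002, -0.011, 0.014, -6.1, 1], [0.004, -0.011, 0.014, -6.1, 1]]
  ]
}}

```text
t: 19.43
position: [0.4811, 0.1717, 0.2177]
eef_rot: [0.254, 0.967, -0.0, -0.0]
force: [0.8, 0.7, -0.0]
gripper_width: 1.0
```

Emit:
{"name": "move_arm", "arguments": {
  "increments": [
    [[0.005, -0.011, 0.014, -6.1, 1], [0.006, -0.01, 0.014, -6.1, 1], [0.007, -0.009, 0.014, -6.1, 1], [0, 0, 0, 0, 1], [0, 0, 0, 0, 1]]
  ]
}}

```text
t: 19.85
position: [0.4526, 0.1514, 0.1764]
eef_rot: [0.101, 0.995, -0.0, -0.001]
force: [1.2, -0.1, 1.2]
gripper_width: 0.997
```

```bash
python3 - <<'E'
from meas import *
s=r.snapshot("scene");P=cloud(s).reshape(-1,3)[s["z_map"].ravel()>0]
print("hL",rectz(P,.084,.098,(.38,.6,.06,.2)))
stat()
s=plan([.4532,.1441,.064],79,g=1)
E
python3 look.py t1 250 180
```

```text
hL (array([478.9, 138.8]), array([17.8, 93.3]), 78.7, 273, np.float64(0.0926), array([0.4813, 0.1406]))
t 19.90 pos [0.4536 0.1519 0.1771] jawyaw 78.4 tilt 0.001 F [ 0.9 -0.3 -0.6] T [ 0.02  0.03 -0.01] g 0.998 q [-0.74  0.22  0.37  2.03 -0.1   0.91  1.05]
[[[-0.0, -0.003, 0.038, np.float64(-0.2), 1],[-0.001, -0.002, 0.038, np.float64(-0.2), 1],[-0.0, -0.003, 0.037, np.float64(-0.2), 1]]]
end [0.453  0.1439 0.0641] yaw 79.0
t 19.90 pos [0.4536 0.1519 0.1771] jawyaw 78.4 tilt 0.001 F [ 0.9 -0.3 -0.6] T [ 0.02  0.03 -0.01] g 0.998 q [-0.74  0.22  0.37  2.03 -0.1   0.91  1.05]
```

View pics/t1.png

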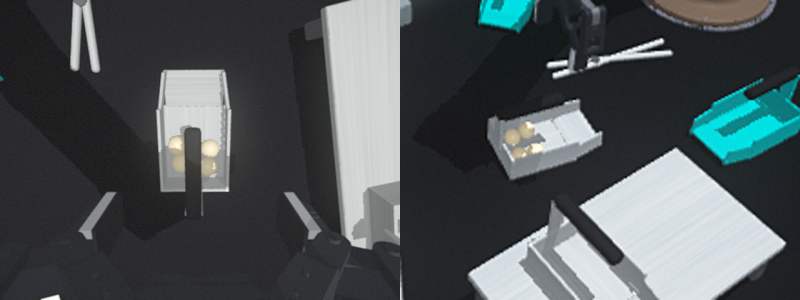

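Emit:
{"name": "move_arm", "arguments": {
  "increments": [
    [[-0.001, -0.004, 0.038, -0.3, 1], [0, -0.002, 0.038, -0.3, 1], [0, -0.002, 0.04, 0, 1], [0, 0, 0, 0, 1]]
  ]
}}

```text
t: 20.33
position: [0.4489, 0.1421, 0.0553]
eef_rot: [0.094, 0.996, -0.003, -0.004]
force: [-1.4, -0.8, -0.6]
gripper_width: 1.004
```

Emit:
{"name": "move_arm", "arguments": {
  "increments": [
    [[0, 0, 0, 0, 0.5], [0, 0, 0, 0, 0], [0, 0, 0, 0, 0], [0, 0, 0, 0, 0], [0, 0, 0, 0, 0]]
  ]
}}

```text
t: 20.75
position: [0.4534, 0.1441, 0.0626]
eef_rot: [0.093, 0.996, 0.001, 0.001]
force: [0.3, 0.2, -1.0]
gripper_width: 0.302
```

Emit:
{"name": "move_arm", "arguments": {
  "increments": [
    [[0, 0, 0, 0, 0], [0, 0, -0.008, 0, 0], [0, 0, -0.016, 0, 0], [0, 0, -0.018, 0, 0], [0, 0, -0.018, 0, 0]]
  ]
}}

```text
t: 21.17
position: [0.4515, 0.1429, 0.1216]
eef_rot: [0.094, 0.996, -0.0, -0.001]
force: [0.4, 0.3, -3.2]
gripper_width: 0.179
```

```bash
python3 look.py t2 220 150
python3 - <<'E'
from h import *
s=plan([.45,.14,.30],g=0,vmax=.02)
s=plan([.555,-.268,.355],0,g=0,vmax=.02,start=s)
E
```

```text
t 21.17 pos [0.4515 0.1429 0.1216] jawyaw 79.3 tilt 0.002 F [ 0.4  0.3 -3.2] T [ 0.01 -0.03  0.03] g 0.179 q [-0.71  0.3   0.36  2.09 -0.15  0.78  1.13]
[[[0.0, -0.0, -0.02, 0.0, 0],[0.0, -0.001, -0.02, 0.0, 0],[0.0, -0.0, -0.02, 0.0, 0],[0.0, -0.001, -0.019, 0.0, 0],[0.001, -0.0, -0.02, 0.0, 0]]]
[[[0.0, -0.001, -0.019, 0.0, 0],[0.001, -0.0, -0.02, 0.0, 0],[0.0, -0.001, -0.019, 0.0, 0],[0.001, -0.0, -0.02, 0.0, 0]]]
end [0.4499 0.1403 0.3003] yaw 79.3
[[[-0.008, -0.017, -0.002, np.float64(3.6), 0],[-0.009, -0.017, -0.003, np.float64(3.6), 0],[-0.01, -0.016, -0.002, np.float64(3.6), 0],[-0.011, -0.016, -0.003, np.float64(3.6), 0],[-0.012, -0.015, -0.002, np.float64(3.6), 0]]]
[[[-0.013, -0.014, -0.003, np.float64(3.6), 0],[-0.014, -0.013, -0.002, np.float64(3.6), 0],[-0.015, -0.012, -0.003, np.float64(3.6), 0],[-0.016, -0.011, -0.002, np.float64(3.6), 0],[-0.016, -0.01, -0.003, np.float64(3.6), 0]]]
[[[-0.017, -0.009, -0.002, np.float64(3.6), 0],[-0.017, -0.008, -0.003, np.float64(3.6), 0],[-0.018, -0.007, -0.002, np.float64(3.6), 0],[-0.018, -0.006, -0.003, np.float64(3.6), 0],[-0.019, -0.005, -0.002, np.float64(3.6), 0]]]
[[[-0.019, -0.004, -0.003, np.float64(3.6), 0],[-0.019, -0.002, -0.002, np.float64(3.6), 0],[-0.019, -0.001, -0.003, np.float64(3.6), 0],[-0.019, -0.0, -0.002, np.float64(3.6), 0],[-0.019, 0.001, -0.003, np.float64(3.6), 0]]]
[[[-0.019, 0.002, -0.002, np.float64(3.6), 0],[-0.019, 0.004, -0.003, np.float64(3.6), 0]]]
end [ 0.5549 -0.2676  0.3553] yaw 0.1
```

View pics/t2.png

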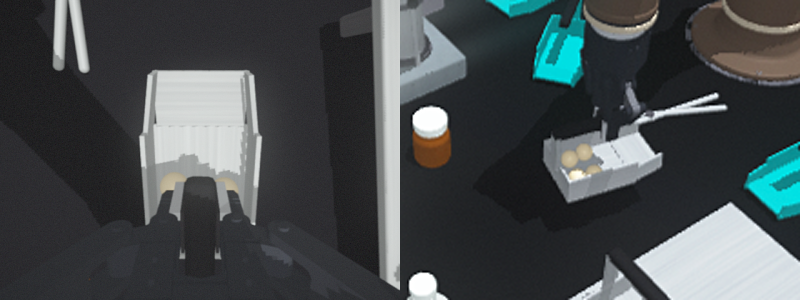

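Level and held. Carry it over the funnel.

Emit:
{"name": "move_arm", "arguments": {
  "increments": [
    [[0, 0, -0.02, 0, 0], [0, 0, -0.02, 0, 0], [0, 0, -0.02, 0, 0], [0, 0, -0.02, 0, 0], [0, 0, -0.02, 0, 0]]
  ]
}}

```text
t: 21.68
position: [0.4514, 0.143, 0.2208]
eef_rot: [0.093, 0.996, -0.0, -0.001]
force: [0.2, 0.1, -3.3]
gripper_width: 0.177
```

Emit:
{"name": "move_arm", "arguments": {
  "increments": [
    [[0, 0, -0.02, 0, 0], [0, 0, -0.02, 0, 0], [0, 0, -0.02, 0, 0], [0, 0, -0.02, 0, 0]]
  ]
}}

```text
t: 22.02
position: [0.4515, 0.1431, 0.3008]
eef_rot: [0.093, 0.996, -0.0, -0.001]
force: [0.1, 0.1, -3.6]
gripper_width: 0.177
```

Emit:
{"name": "move_arm", "arguments": {
  "increments": [
    [[-0.008, -0.017, -0.003, 3.6, 0], [-0.009, -0.017, -0.003, 3.6, 0], [-0.01, -0.016, -0.003, 3.6, 0], [-0.011, -0.016, -0.003, 3.6, 0], [-0.012, -0.015, -0.003, 3.6, 0]]
  ]
}}

```text
t: 22.43
position: [0.4747, 0.0478, 0.3151]
eef_rot: [0.252, 0.968, -0.001, -0.001]
force: [0.7, 0.0, -2.9]
gripper_width: 0.175
```

Emit:
{"name": "move_arm", "arguments": {
  "increments": [
    [[-0.013, -0.014, -0.003, 3.6, 0], [-0.014, -0.013, -0.003, 3.6, 0], [-0.015, -0.012, -0.003, 3.6, 0], [-0.016, -0.011, -0.003, 3.6, 0], [-0.016, -0.01, -0.003, 3.6, 0]]
  ]
}}

```text
t: 22.85
position: [0.5002, -0.0439, 0.331]
eef_rot: [0.4, 0.917, -0.0, 0.0]
force: [-0.3, 0.6, -2.5]
gripper_width: 0.171
```

Emit:
{"name": "move_arm", "arguments": {
  "increments": [
    [[-0.017, -0.009, -0.002, 3.6, 0], [-0.017, -0.008, -0.003, 3.6, 0], [-0.018, -0.007, -0.002, 3.6, 0], [-0.018, -0.006, -0.003, 3.6, 0], [-0.019, -0.005, -0.002, 3.6, 0]]
  ]
}}

```text
t: 23.27
position: [0.5243, -0.1365, 0.343]
eef_rot: [0.538, 0.843, -0.0, 0.0]
force: [0.0, 0.2, -2.1]
gripper_width: 0.176
```

Emit:
{"name": "move_arm", "arguments": {
  "increments": [
    [[-0.019, -0.004, -0.003, 3.6, 0], [-0.019, -0.002, -0.002, 3.6, 0], [-0.019, -0.001, -0.003, 3.6, 0], [-0.019, 0, -0.002, 3.6, 0], [-0.019, 0.001, -0.003, 3.6, 0]]
  ]
}}

```text
t: 23.68
position: [0.5481, -0.2289, 0.3557]
eef_rot: [0.663, 0.749, -0.0, -0.0]
force: [-1.3, 0.5, -3.0]
gripper_width: 0.178
```

```bash
python3 look.py u1;python3 - <<'E'
from h import *
s=plan([.555,-.268,.345],0,g=0,vmax=.02)
E
```

```text
t 23.68 pos [ 0.5481 -0.2289  0.3557] jawyaw 7.0 tilt 0.000 F [-1.3  0.5 -3. ] T [0.06 0.02 0.05] g 0.178 q [-0.27  0.34  0.81  1.53 -0.25  1.38  0.67]
[[[-0.019, 0.002, 0.005, np.float64(3.4), 0],[-0.018, 0.002, 0.006, np.float64(3.4), 0]]]
end [ 0.5549 -0.2681  0.345 ] yaw -0.0
```

View pics/u1.png

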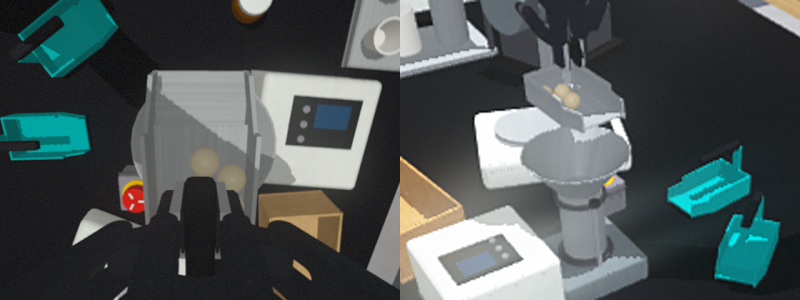

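Emit:
{"name": "move_arm", "arguments": {
  "increments": [
    [[-0.019, 0.002, 0.005, 3.5, 0], [-0.019, 0.002, 0.006, 3.5, 0], [0, 0, 0.015, 0, 0], [0, 0, 0.015, 0, 0], [0, 0, 0.012, 0, 0]]
  ]
}}

```text
t: 24.2
position: [0.5552, -0.2648, 0.3013]
eef_rot: [0.706, 0.708, -0.0, -0.001]
force: [0.8, -0.4, -3.5]
gripper_width: 0.172
```

Emit:
{"name": "move_arm", "arguments": {
  "increments": [
    [[0, 0, 0.006, 0, 0], [0, 0, 0.005, 0, 0], [0, 0, 0.005, 0, 0], [0.002, 0, 0.005, 0, 0], [0.002, 0, 0.005, 0, 0]]
  ]
}}

```text
t: 24.62
position: [0.5569, -0.2593, 0.2807]
eef_rot: [0.705, 0.709, 0.003, 0.001]
force: [-9.8, 12.4, 27.1]
gripper_width: 0.175
```

```bash
python3 look.py u2
```

```text
t 24.62 pos [ 0.5569 -0.2593  0.2807] jawyaw 0.4 tilt 0.006 F [-9.8 12.4 27.1] T [ 1.83  1.74 -0.19] g 0.175 q [-0.21  0.43  0.8   1.6  -0.33  1.25  0.66]
```

View pics/u2.png

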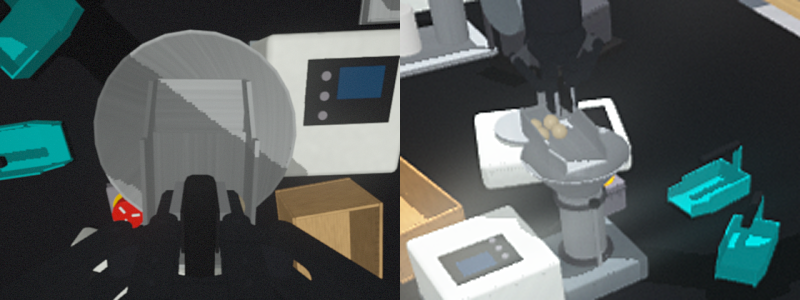

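Emit:
{"name": "move_arm", "arguments": {
  "increments": [
    [[0.001, 0, 0.005, 0, 0], [0.001, 0, 0.005, 0, 0], [0.001, 0, 0.004, 0, 0], [0, 0, 0, 0, 0]]
  ]
}}

```text
t: 25.05
position: [0.558, -0.2532, 0.2675]
eef_rot: [0.704, 0.711, 0.005, -0.0]
force: [-8.1, 18.0, 31.0]
gripper_width: 0.176
```

```bash
python3 look.py u3
```

```text
t 25.05 pos [ 0.558  -0.2532  0.2675] jawyaw 0.6 tilt 0.009 F [-8.1 18.  31. ] T [3.08 1.51 0.03] g 0.176 q [-0.21  0.44  0.8   1.62 -0.34  1.22  0.67]
```

View pics/u3.png

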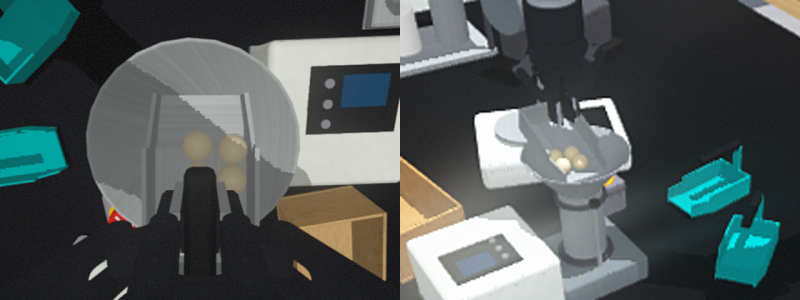

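Rolling forward. A little more tilt, then back out.

Emit:
{"name": "move_arm", "arguments": {
  "increments": [
    [[0.003, 0, 0.003, 0, 0], [0.003, 0, 0.003, 0, 0], [0.003, 0, 0.003, 0, 0], [0.001, 0, 0.002, 0, 0], [0, 0, 0, 0, 0]]
  ]
}}

```text
t: 25.57
position: [0.5573, -0.2487, 0.2609]
eef_rot: [0.705, 0.709, 0.004, 0.004]
force: [-18.7, 12.0, 55.4]
gripper_width: 0.176
```

```bash
python3 look.py u4
```

```text
t 25.57 pos [ 0.5573 -0.2487  0.2609] jawyaw 0.3 tilt 0.010 F [-18.7  12.   55.4] T [1.98 3.54 0.27] g 0.176 q [-0.22  0.44  0.8   1.64 -0.34  1.2   0.66]
```

View pics/u4.png

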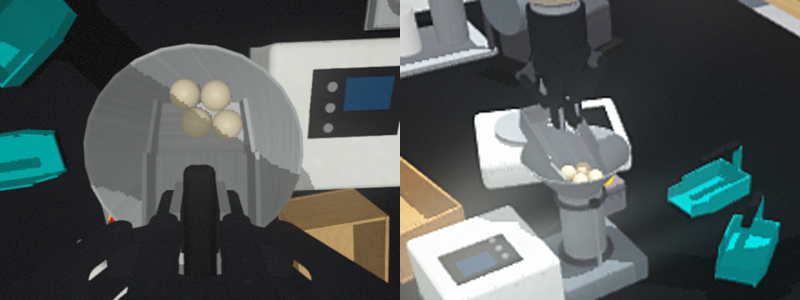

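Emit:
{"name": "move_arm", "arguments": {
  "increments": [
    [[-0.003, 0, -0.006, 0, 0], [-0.004, 0, -0.006, 0, 0], [-0.003, 0, -0.006, 0, 0], [-0.005, 0, -0.004, 0, 0], [-0.005, 0, -0.003, 0, 0]]
  ]
}}

```text
t: 26.08
position: [0.5555, -0.2682, 0.2769]
eef_rot: [0.705, 0.709, -0.0, 0.0]
force: [-0.9, 0.0, -1.9]
gripper_width: 0.174
```

Emit:
{"name": "move_arm", "arguments": {
  "increments": [
    [[0, 0, 0, 0, 0], [0, 0, 0, 0, 0], [0, 0, 0, 0, 0], [0, 0, 0, 0, 0]]
  ]
}}

```text
t: 26.42
position: [0.5553, -0.2674, 0.2762]
eef_rot: [0.705, 0.709, -0.0, -0.0]
force: [-1.0, -0.6, -1.6]
gripper_width: 0.175
```

```bash
python3 look.py u5
```

```text
t 26.42 pos [ 0.5553 -0.2674  0.2762] jawyaw 0.3 tilt 0.001 F [-1.  -0.6 -1.6] T [0.06 0.03 0.01] g 0.175 q [-0.19  0.44  0.8   1.6  -0.33  1.24  0.68]
```

View pics/u5.png

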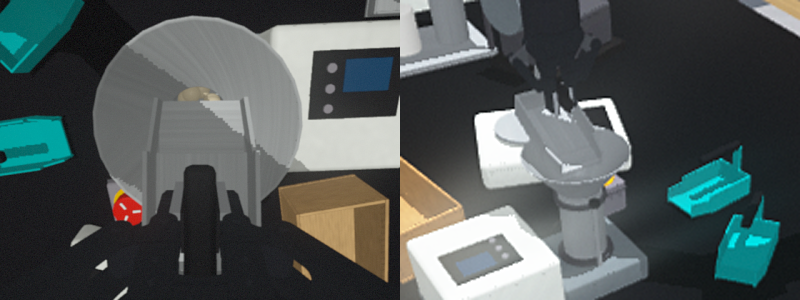

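Emit:
{"name": "move_arm", "arguments": {
  "increments": [
    [[-0.01, 0, -0.012, 0, 0], [-0.015, 0, -0.015, 0, 0], [-0.02, 0, -0.015, 0, 0], [-0.02, 0, -0.003, 0, 0], [0, 0, 0, 0, 0]]
  ]
}}

```text
t: 26.93
position: [0.5546, -0.3373, 0.3232]
eef_rot: [0.707, 0.707, -0.001, 0.002]
force: [-1.3, 0.7, -2.4]
gripper_width: 0.179
```

```bash
python3 look.py u6
python3 - <<'E'
from h import *
s=r.snapshot("wrist")
L=r.cut_out("ballA1_center",s)
for d in L: 
    m=d["pixels"]&(s["z_map"]>0);print(round(d["p"],2),np.round(d["box"]),cloud(s)[m].mean(0).round(3) if m.any() else "")
save(s,"u6w",(200,20,370,140),4.5)
E
```

```text
t 26.93 pos [ 0.5546 -0.3373  0.3232] jawyaw 0.0 tilt 0.004 F [-1.3  0.7 -2.4] T [ 0.05  0.08 -0.02] g 0.179 q [-0.06  0.48  0.81  1.44 -0.35  1.37  0.77]
0.72 [254.  62. 282.  91.] [ 0.544 -0.246  0.107]
```

View pics/u6.png

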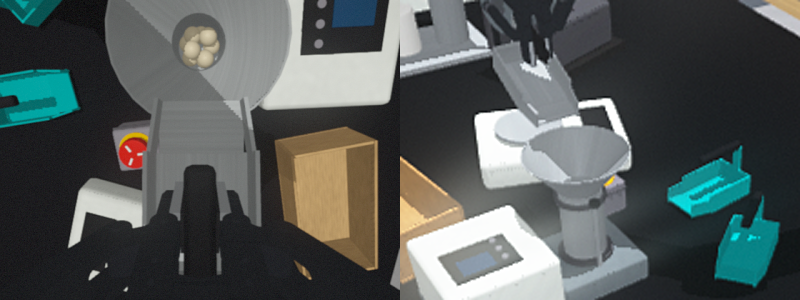

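View pics/u6w.png

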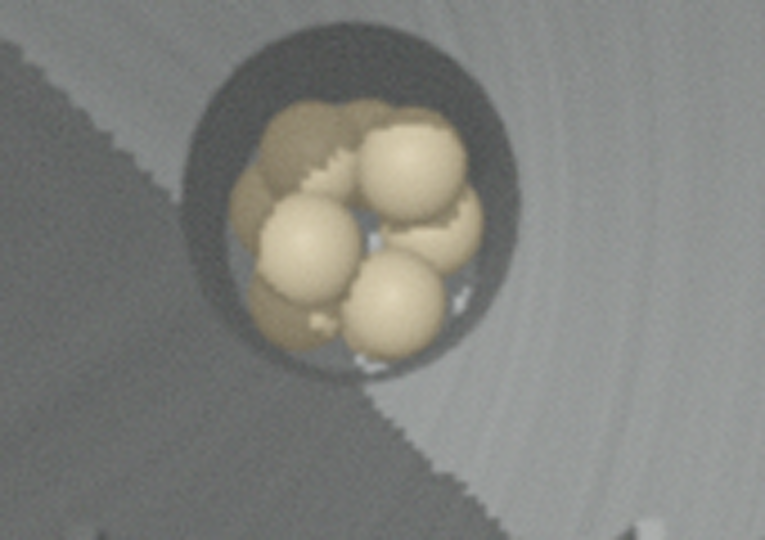

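Emit:
{"name": "move_arm", "arguments": {
  "increments": [
    [[0.012, 0, 0, 0, 0], [0, 0, 0.015, 0, 0], [-0.003, 0, 0.012, 0, 0], [-0.003, 0, 0.008, 0, 0], [-0.002, 0, 0.006, 0, 0]]
  ]
}}

```text
t: 27.55
position: [0.5578, -0.3304, 0.2847]
eef_rot: [0.705, 0.709, 0.001, 0.004]
force: [-3.7, -2.1, 48.5]
gripper_width: 0.178
```

Emit:
{"name": "move_arm", "arguments": {
  "increments": [
    [[-0.002, 0, 0.004, 0, 0], [-0.004, 0, 0.003, 0, 0], [-0.004, 0, 0.003, 0, 0], [-0.003, 0, 0.002, 0, 0], [0, 0, 0, 0, 0]]
  ]
}}

```text
t: 27.97
position: [0.5578, -0.3483, 0.2757]
eef_rot: [0.706, 0.708, 0.0, 0.008]
force: [0.5, -7.1, 31.1]
gripper_width: 0.175
```

```bash
python3 look.py u7
```

```text
t 27.97 pos [ 0.5578 -0.3483  0.2757] jawyaw 0.1 tilt 0.016 F [ 0.5 -7.1 31.1] T [-1.07 -0.04  0.09] g 0.175 q [-0.04  0.51  0.8   1.5  -0.38  1.27  0.8 ]
```

View pics/u7.png

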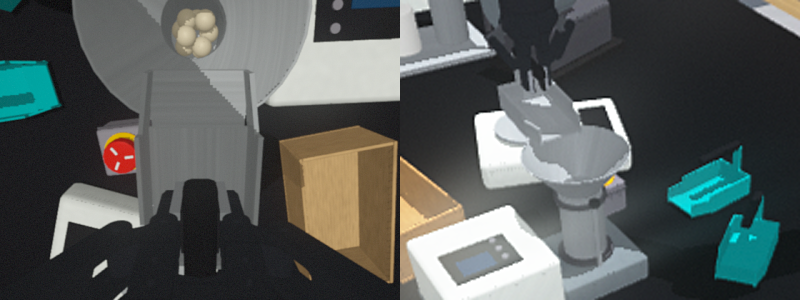

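Emit:
{"name": "move_arm", "arguments": {
  "increments": [
    [[0, -0.012, -0.03, 0, 0], [0, -0.012, -0.03, 0, 0], [0, -0.012, -0.03, 0, 0], [0.038, -0.003, 0, 0, 0], [0.038, -0.003, 0, 0, 0]]
  ]
}}

```text
t: 28.48
position: [0.5119, -0.2689, 0.3601]
eef_rot: [0.708, 0.706, -0.0, 0.002]
force: [1.3, 1.1, -2.2]
gripper_width: 0.178
```

Emit:
{"name": "move_arm", "arguments": {
  "increments": [
    [[0.038, -0.003, 0, 0, 0], [0.038, -0.003, 0, 0, 0], [0.038, -0.003, 0, 0, 0], [0.038, -0.003, 0, 0, 0], [0.038, -0.003, 0, 0, 0]]
  ]
}}

```text
t: 28.9
position: [0.4968, -0.0744, 0.3584]
eef_rot: [0.705, 0.709, -0.0, -0.0]
force: [1.0, -0.3, -2.8]
gripper_width: 0.177
```

Emit:
{"name": "move_arm", "arguments": {
  "increments": [
    [[0.038, -0.003, 0, 0, 0], [0.038, -0.003, 0, 0, 0], [0.038, -0.003, 0, 0, 0], [0.038, -0.003, 0, 0, 0], [0.038, -0.003, 0, 0, 0]]
  ]
}}

```text
t: 29.32
position: [0.4809, 0.1155, 0.3585]
eef_rot: [0.705, 0.709, 0.0, -0.0]
force: [1.3, 0.2, -1.8]
gripper_width: 0.177
```

Run:
```python
from h import *
stat()
s=plan([.453,.379,.20],1.9,g=0)
```

```text
t 29.32 pos [0.4809 0.1155 0.3585] jawyaw 0.3 tilt 0.000 F [ 1.3  0.2 -1.8] T [ 0.03 -0.1  -0.05] g 0.177 q [-0.88  0.09  0.61  1.74 -0.05  1.33 -0.26]
[[[0.033, -0.003, 0.02, np.float64(-0.2), 0],[0.033, -0.003, 0.02, np.float64(-0.2), 0],[0.033, -0.003, 0.02, np.float64(-0.2), 0],[0.033, -0.003, 0.02, np.float64(-0.2), 0],[0.033, -0.003, 0.02, np.float64(-0.2), 0]]]
[[[0.033, -0.003, 0.02, np.float64(-0.2), 0],[0.033, -0.003, 0.019, np.float64(-0.2), 0],[0.033, -0.002, 0.02, np.float64(-0.2), 0]]]
end [0.4535 0.3791 0.1995] yaw 1.9
```

Emit:
{"name": "move_arm", "arguments": {
  "increments": [
    [[0.033, -0.003, 0.02, -0.3, 0], [0.033, -0.003, 0.02, -0.3, 0], [0.033, -0.003, 0.02, -0.3, 0], [0.033, -0.003, 0.02, -0.3, 0], [0.033, -0.003, 0.02, -0.3, 0]]
  ]
}}

```text
t: 29.73
position: [0.4636, 0.2799, 0.2574]
eef_rot: [0.696, 0.718, -0.0, -0.0]
force: [0.8, 0.2, -0.8]
gripper_width: 0.176
```

Emit:
{"name": "move_arm", "arguments": {
  "increments": [
    [[0.033, -0.003, 0.02, 0, 0], [0.033, -0.003, 0.02, 0, 0], [0.03, -0.003, 0.02, 0, 0], [0, 0, 0.015, 0, 0], [0, 0, 0, 0, 0]]
  ]
}}

```text
t: 30.15
position: [0.4493, 0.3751, 0.1793]
eef_rot: [0.695, 0.719, -0.003, 0.0]
force: [-0.5, -1.2, -3.5]
gripper_width: 0.176
```

```bash
python3 look.py v1 250 220;  python3 - <<'E'
from meas import *
s=plan([.453,.379,.15],1.9,g=0)
s=r.snapshot("scene");P=cloud(s).reshape(-1,3)[s["z_map"].ravel()>0]
print("h1",rectz(P,.148,.172,(.545,.65,.27,.44)))
E
```

```text
t 30.15 pos [0.4493 0.3751 0.1793] jawyaw 2.0 tilt 0.007 F [-0.5 -1.2 -3.5] T [-0.1   0.08 -0.01] g 0.176 q [-1.1   0.42  0.43  1.77 -0.2   1.   -0.56]
[[[0.006, 0.001, 0.033, np.float64(-0.2), 0]]]
end [0.453  0.3794 0.15  ] yaw 1.9
h1 (array([573.2, 355.2]), array([19. , 94.9]), 3.2, 485, np.float64(0.1624), array([0.5754, 0.3576]))
```

View pics/v1.png

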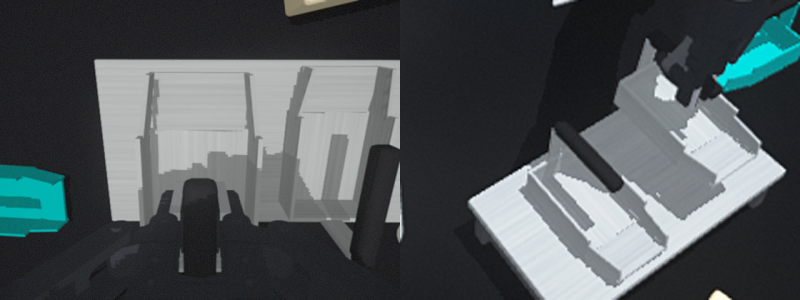

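Emit:
{"name": "move_arm", "arguments": {
  "increments": [
    [[0.002, 0.002, 0.02, 0, 0], [0.001, 0, 0.013, 0, 0], [0, 0, 0.008, 0, 0], [0, 0, 0.004, 0, 0], [0, 0, 0.004, 0, 0]]
  ]
}}

```text
t: 30.72
position: [0.4548, 0.377, 0.1355]
eef_rot: [0.696, 0.718, 0.001, 0.0]
force: [-0.4, 0.4, -2.1]
gripper_width: 0.172
```

Emit:
{"name": "move_arm", "arguments": {
  "increments": [
    [[0, 0, 0.003, 0, 0], [0, 0, 0.003, 0, 0], [0, 0, 0.003, 0, 0], [0, 0, 0, 0, 0]]
  ]
}}

```text
t: 31.05
position: [0.4539, 0.3773, 0.1255]
eef_rot: [0.696, 0.718, -0.0, -0.0]
force: [-0.4, 0.1, -2.0]
gripper_width: 0.182
```

Emit:
{"name": "move_arm", "arguments": {
  "increments": [
    [[0, 0, 0.003, 0, 0], [0, 0, 0.003, 0, 0], [0, 0, 0.003, 0, 0], [0, 0, 0, 0, 0]]
  ]
}}

```text
t: 31.38
position: [0.4544, 0.3766, 0.122]
eef_rot: [0.697, 0.717, 0.001, -0.001]
force: [-15.7, -14.3, 47.7]
gripper_width: 0.179
```

Emit:
{"name": "move_arm", "arguments": {
  "increments": [
    [[0, 0, -0.004, 0, 0], [0, 0, 0, 0, 0.5], [0, 0, 0, 0, 0.6], [0, 0, 0, 0, 0.6], [0, 0, 0, 0, 0.6]]
  ]
}}

```text
t: 31.8
position: [0.4539, 0.3774, 0.1202]
eef_rot: [0.696, 0.718, -0.0, 0.0]
force: [0.5, -0.4, -0.1]
gripper_width: 0.601
```

Emit:
{"name": "move_arm", "arguments": {
  "increments": [
    [[0, 0, -0.02, 0, 0.6], [0, 0, -0.03, 0, 0.6], [0, 0, -0.04, 0, 0.6], [0, 0, -0.04, 0, 0.6], [-0.02, 0, -0.04, 0, 0.6]]
  ]
}}

```text
t: 32.22
position: [0.4534, 0.362, 0.2892]
eef_rot: [0.694, 0.719, 0.0, -0.0]
force: [-0.4, 1.8, -0.5]
gripper_width: 0.602
```

Emit:
{"name": "move_arm", "arguments": {
  "increments": [
    [[-0.038, 0, 0, 0, 1], [-0.038, 0, 0, 0, 1], [-0.038, 0, 0, 0, 1], [-0.038, 0, 0, 0, 1], [-0.038, 0, 0, 0, 1]]
  ]
}}

```text
t: 32.63
position: [0.4601, 0.1672, 0.2877]
eef_rot: [0.696, 0.718, -0.0, -0.0]
force: [0.3, -0.5, -0.1]
gripper_width: 0.998
```

Emit:
{"name": "move_arm", "arguments": {
  "increments": [
    [[-0.038, 0, 0, 0, 1], [-0.038, 0, 0, 0, 1], [-0.038, 0, 0, 0, 1], [-0.038, 0, 0, 0, 1], [-0.038, 0, 0, 0, 1]]
  ]
}}

```text
t: 33.05
position: [0.466, -0.0228, 0.2879]
eef_rot: [0.696, 0.718, 0.0, -0.0]
force: [0.6, -0.1, -0.0]
gripper_width: 0.997
```

Run:
```python
from meas import *
stat()
for n in("scene","top"):
    s=r.snapshot(n);P=cloud(s).reshape(-1,3)[s["z_map"].ravel()>0];save(s,"w_"+n)
    print("h1",rectz(P,.148,.172,(.53,.65,.27,.44)))
    print("h2",rectz(P,.148,.172,(.40,.52,.27,.44)))
```

```text
t 33.05 pos [ 0.466  -0.0228  0.2879] jawyaw 1.8 tilt 0.000 F [ 0.6 -0.1 -0. ] T [ 0.   -0.07  0.04] g 0.997 q [-0.72  0.08  0.72  1.92 -0.06  1.16  0.05]
h1 (array([573.7, 355.9]), array([17.2, 93.9]), 1.9, 482, np.float64(0.1626), array([0.5755, 0.3579]))
h2 (array([455.1, 349.8]), array([17.6, 94.4]), 1.6, 440, np.float64(0.1623), array([0.4574, 0.3522]))
h1 (array([574.7, 355. ]), array([17.6, 93. ]), 1.7, 299, np.float64(0.1609), array([0.5739, 0.354 ]))
h2 (array([456.9, 350.6]), array([17.9, 95.3]), 1.5, 305, np.float64(0.1613), array([0.4556, 0.3485]))
```

View pics/w_top.png

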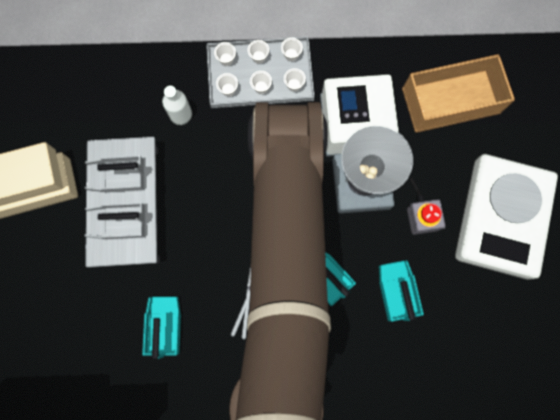

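View pics/w_scene.png

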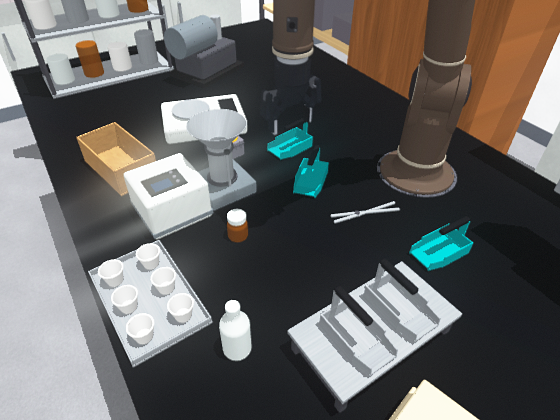

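Run:
```python
from h import *
s=plan([.453,-.394,.288],0,g=1)
s=plan([.453,-.394,.14],0,g=1,start=s)
```

```text
[[[-0.037, -0.002, 0.0, np.float64(0.1), 1],[-0.037, -0.002, 0.0, np.float64(0.1), 1],[-0.037, -0.002, 0.0, np.float64(0.1), 1],[-0.036, -0.002, 0.0, np.float64(0.1), 1],[-0.037, -0.002, 0.0, np.float64(0.1), 1]]]
[[[-0.036, -0.002, 0.0, np.float64(0.1), 1],[-0.037, -0.002, 0.0, np.float64(0.1), 1],[-0.036, -0.001, 0.0, np.float64(0.1), 1],[-0.037, -0.002, 0.0, np.float64(0.1), 1],[-0.036, -0.001, 0.0, np.float64(0.1), 1]]]
end [ 0.4532 -0.3937  0.2883] yaw 0.3
[[[-0.0, -0.0, 0.037, np.float64(0.1), 1],[-0.0, -0.0, 0.037, np.float64(0.1), 1],[-0.0, -0.0, 0.037, np.float64(0.1), 1],[-0.0, -0.0, 0.037, np.float64(0.1), 1]]]
end [ 0.4532 -0.3937  0.1403] yaw -0.1
```

Emit:
{"name": "move_arm", "arguments": {
  "increments": [
    [[-0.037, -0.002, 0, 0, 1], [-0.037, -0.002, 0, 0, 1], [-0.037, -0.002, 0, 0, 1], [-0.037, -0.002, 0, 0, 1], [-0.037, -0.002, 0, 0, 1]]
  ]
}}

```text
t: 33.57
position: [0.462, -0.2074, 0.2879]
eef_rot: [0.696, 0.718, 0.0, 0.0]
force: [1.2, 0.1, -0.2]
gripper_width: 0.999
```

Emit:
{"name": "move_arm", "arguments": {
  "increments": [
    [[-0.037, -0.002, 0, 0, 1], [-0.037, -0.002, 0, 0, 1], [-0.037, -0.001, 0, 0, 1], [-0.036, -0.001, 0, 0, 1], [-0.036, -0.001, 0, 0, 1]]
  ]
}}

```text
t: 33.98
position: [0.461, -0.3906, 0.2872]
eef_rot: [0.696, 0.718, -0.0, -0.0]
force: [0.4, 0.2, 0.2]
gripper_width: 1.001
```

Run:
```python
from meas import *
stat()
s=r.snapshot("wrist");save(s,"x_w")
C=cloud(s);p=s["pixels"].astype(int)
red=(p[...,0]>120)&(p[...,1]<70)&(p[...,2]<70)&(s["z_map"]>0)
Q=C[red]; T=Q[abs(Q[:,2]-np.percentile(Q[:,2],70))<.006]
print(len(T),cv2.minEnclosingCircle((T[:,:2]*1000).astype(np.float32)),np.median(T[:,2]))
s=plan([.453,-.394,.14],g=1)
```

```text
t 33.98 pos [ 0.461  -0.3906  0.2872] jawyaw 1.8 tilt 0.001 F [0.4 0.2 0.2] T [ 0.02 -0.08 -0.  ] g 1.001 q [ 0.    0.43  0.88  1.61 -0.34  1.26  0.97]
1549 ((452.9768981933594, -395.6325378417969), 23.68157958984375) 0.08528426969014336
[[[0.001, -0.001, 0.037, 0.0, 1],[0.001, -0.001, 0.037, 0.0, 1],[0.001, -0.002, 0.037, 0.0, 1],[0.001, -0.001, 0.036, 0.0, 1]]]
end [ 0.4532 -0.3941  0.1404] yaw 1.4
```

View pics/x_w.png

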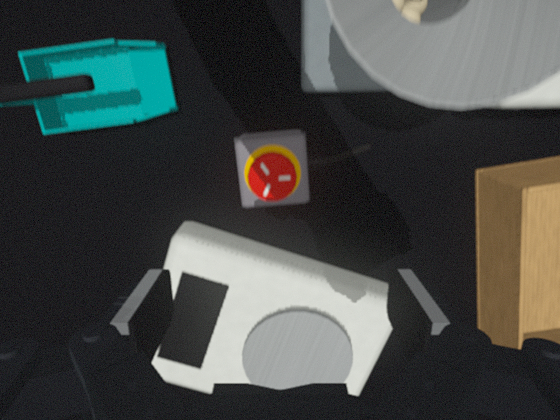

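Emit:
{"name": "move_arm", "arguments": {
  "increments": [
    [[-0.001, -0.003, 0.037, 0, 1], [-0.001, -0.003, 0.037, 0, 1], [-0.001, -0.002, 0.037, 0, 1], [0, 0, 0.036, 0, 1], [0, 0, 0, 0, 1]]
  ]
}}

```text
t: 34.45
position: [0.4502, -0.389, 0.1341]
eef_rot: [0.696, 0.718, -0.001, -0.005]
force: [-0.3, 2.0, -0.0]
gripper_width: 0.998
```

Run:
```python
from h import *
stat()
s=plan([.453,-.395,.064],g=1)
```

```text
t 34.45 pos [ 0.4502 -0.389   0.1341] jawyaw 1.8 tilt 0.011 F [-0.3  2.  -0. ] T [0.11 0.1  0.03] g 0.998 q [ 0.08  0.57  0.78  1.8  -0.47  0.98  1.09]
[[[-0.003, 0.001, 0.035, 0.0, 1],[-0.003, 0.002, 0.035, 0.0, 1]]]
end [ 0.4534 -0.3949  0.0641] yaw 1.8
```

Emit:
{"name": "move_arm", "arguments": {
  "increments": [
    [[-0.001, 0, 0.03, 0, 1], [0, 0, 0.02, 0, 1], [0, 0, 0.01, 0, 1], [0, 0, 0, 0, 1], [0, 0, 0, 0, 1]]
  ]
}}

```text
t: 34.87
position: [0.4534, -0.3939, 0.0821]
eef_rot: [0.696, 0.718, -0.0, 0.0]
force: [-0.3, -0.6, 0.8]
gripper_width: 0.997
```

```bash
python3 look.py y1 130 60
```

```text
t 34.87 pos [ 0.4534 -0.3939  0.0821] jawyaw 1.8 tilt 0.001 F [-0.3 -0.6  0.8] T [-0.02 -0.04  0.01] g 0.997 q [ 0.13  0.63  0.72  1.83 -0.54  0.88  1.14]
```

View pics/y1.png

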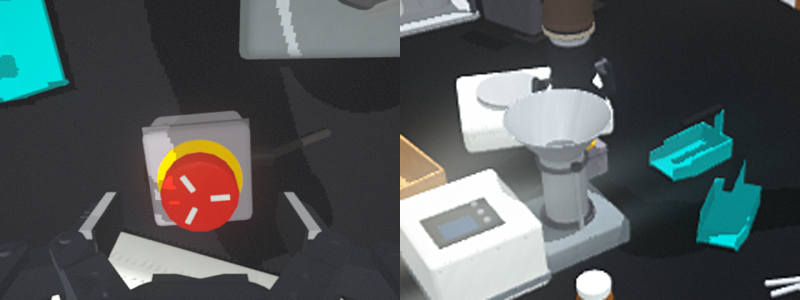

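Emit:
{"name": "move_arm", "arguments": {
  "increments": [
    [[-0.001, 0, 0.01, 0, 1], [0, 0, 0.008, 0, 1], [0, 0, 0, 0, 0.8], [0, 0, 0, 0, 0.4], [0, 0, 0, 0, 0.4]]
  ]
}}

```text
t: 35.38
position: [0.4528, -0.3946, 0.0629]
eef_rot: [0.696, 0.718, -0.0, -0.0]
force: [0.4, -0.1, -0.7]
gripper_width: 0.604
```

Emit:
{"name": "move_arm", "arguments": {
  "increments": [
    [[0, 0, 0, 0, 0.3], [0, 0, 0, 0, 0.3]]
  ]
}}

```text
t: 35.55
position: [0.4531, -0.3947, 0.0634]
eef_rot: [0.696, 0.718, 0.0, 0.0]
force: [0.3, 0.5, 3.1]
gripper_width: 0.538
```

```bash
python3 look.py y2 130 60
```

```text
t 35.55 pos [ 0.4531 -0.3947  0.0634] jawyaw 1.8 tilt 0.001 F [0.3 0.5 3.1] T [ 0.08  0.17 -0.08] g 0.538 q [ 0.14  0.66  0.7   1.84 -0.56  0.85  1.16]
```

View pics/y2.png

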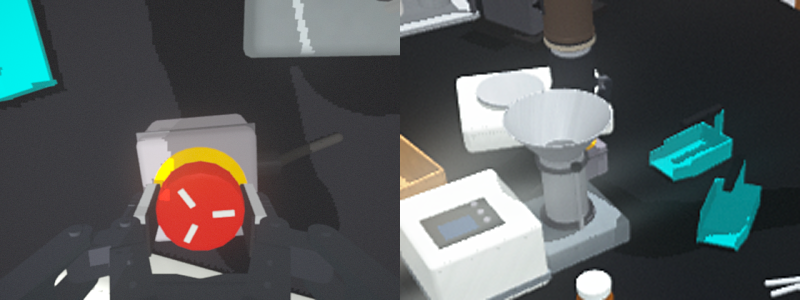

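Emit:
{"name": "move_arm", "arguments": {
  "increments": [
    [[0, 0, 0, 6.5, 0.3], [0, 0, 0, 6.5, 0.3], [0, 0, 0, 6.5, 0.3], [0, 0, 0, 6.5, 0.3], [0, 0, 0, 6.5, 0.3]]
  ]
}}

```text
t: 36.07
position: [0.4528, -0.3946, 0.0635]
eef_rot: [0.871, 0.492, 0.0, -0.0]
force: [-0.6, 0.9, 6.7]
gripper_width: 0.539
```

Emit:
{"name": "move_arm", "arguments": {
  "increments": [
    [[0, 0, 0, 6.5, 0.3], [0, 0, 0, 5, 0.3], [0, 0, 0, 0, 0.3]]
  ]
}}

```text
t: 36.32
position: [0.4527, -0.3945, 0.0633]
eef_rot: [0.915, 0.403, -0.0, -0.0]
force: [-1.7, 1.6, 6.0]
gripper_width: 0.544
```

```bash
python3 look.py y3 130 60
```

```text
t 36.32 pos [ 0.4527 -0.3945  0.0633] jawyaw -42.5 tilt 0.001 F [-1.7  1.6  6. ] T [0.57 0.4  0.07] g 0.544 q [ 0.03  0.74  0.9   1.85 -0.73  0.92  0.53]
```

View pics/y3.png

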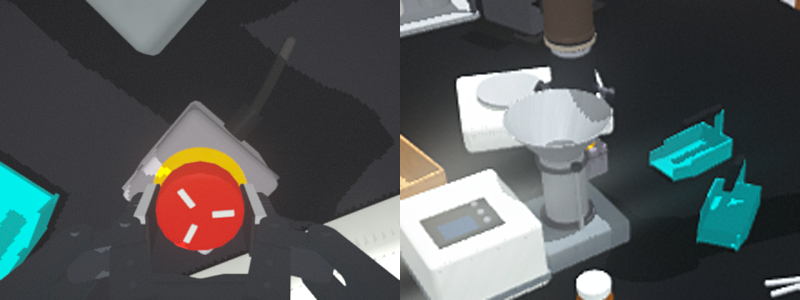

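Emit:
{"name": "move_arm", "arguments": {
  "increments": [
    [[0, 0, 0, 0, 1], [0, 0, 0, 0, 1], [0, 0, 0, 0, 1], [0, 0, 0, 0, 1]]
  ]
}}

```text
t: 36.75
position: [0.4528, -0.3946, 0.0629]
eef_rot: [0.914, 0.405, -0.0, -0.0]
force: [0.5, 0.5, -0.3]
gripper_width: 0.997
```

```bash
python3 look.py y4 130 60
python3 - <<'E'
from meas import *
s=r.snapshot("wrist")
C=cloud(s);p=s["pixels"].astype(int)
red=(p[...,0]>120)&(p[...,1]<70)&(p[...,2]<70)&(s["z_map"]>0)
print(np.percentile(C[red][:,2],[20,50,80]))
E
```

```text
t 36.75 pos [ 0.4528 -0.3946  0.0629] jawyaw -42.2 tilt 0.000 F [ 0.5  0.5 -0.3] T [-0.   -0.01  0.02] g 0.997 q [ 0.03  0.74  0.9   1.85 -0.72  0.92  0.53]
[0.09173322 0.09276029 0.09334607]
```

View pics/y4.png

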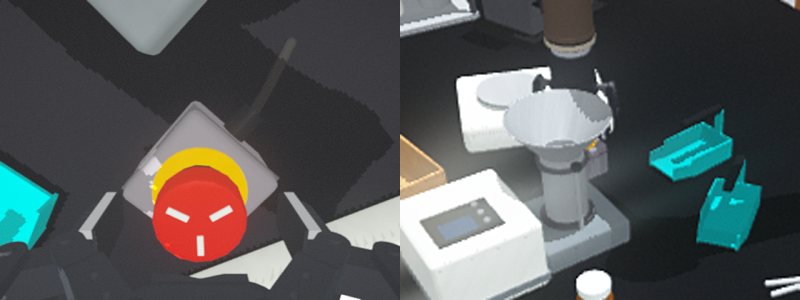

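Sprung out. Withdraw straight up and do the final check.

Emit:
{"name": "move_arm", "arguments": {
  "increments": [
    [[0, 0, -0.02, 0, 1], [0, 0, -0.04, 0, 1], [0, 0, -0.04, 0, 1], [0, 0, -0.04, 0, 1], [0, 0, -0.04, 0, 1]]
  ]
}}

```text
t: 37.32
position: [0.4523, -0.3946, 0.2448]
eef_rot: [0.914, 0.405, -0.0, -0.0]
force: [0.7, -0.2, 0.2]
gripper_width: 0.999
```

Emit:
{"name": "move_arm", "arguments": {
  "increments": [
    [[0, 0, -0.04, 0, 1], [0, 0, -0.04, 0, 1], [0.03, 0, -0.01, 0, 1], [0.03, 0, 0, 0, 1], [0, 0, 0, 0, 1]]
  ]
}}

```text
t: 37.73
position: [0.4985, -0.3453, 0.3333]
eef_rot: [0.913, 0.409, 0.002, -0.0]
force: [1.5, 0.4, -0.3]
gripper_width: 1.001
```

Run:
```python
from meas import *
stat()
s=r.snapshot("top");save(s,"z_top")
C=cloud(s);p=s["pixels"].astype(int)
red=(p[...,0]>150)&(p[...,1]<80)&(p[...,2]<80)&(s["z_map"]>0)
print(red.sum(),np.median(C[red][:,2]) if red.any() else "")
w=r.snapshot("wrist");save(w,"z_w")
s=r.snapshot("scene");P=cloud(s).reshape(-1,3)[s["z_map"].ravel()>0];save(s,"z_s")
print("h1",rectz(P,.148,.172,(.53,.65,.27,.44)));print("h2",rectz(P,.148,.172,(.40,.52,.27,.44)))
```

```text
t 37.73 pos [ 0.4985 -0.3453  0.3333] jawyaw -41.8 tilt 0.003 F [ 1.5  0.4 -0.3] T [ 0.1  -0.05 -0.03] g 1.001 q [-0.23  0.49  1.15  1.55 -0.46  1.4   0.23]
182 0.09383124129686726
h1 (array([573.7, 355.6]), array([17.9, 95.1]), 2.6, 484, np.float64(0.1624), array([0.5754, 0.3576]))
h2 (array([454.9, 350. ]), array([17.9, 93.9]), 1.9, 438, np.float64(0.1624), array([0.4574, 0.3522]))
```

View pics/z_top.png

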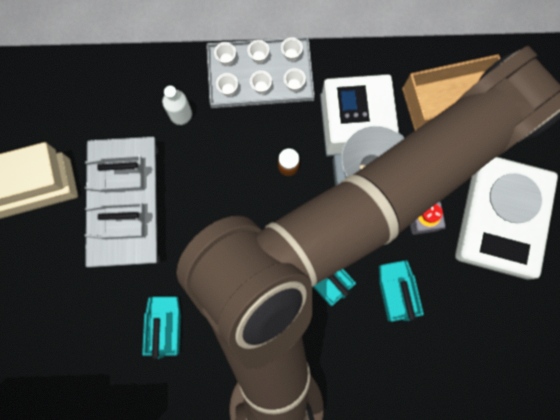

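View pics/z_w.png

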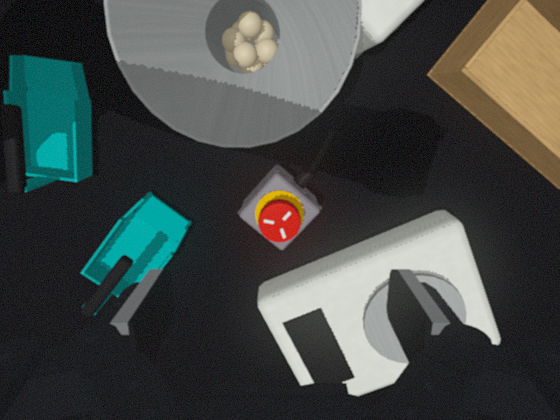

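View pics/z_s.png

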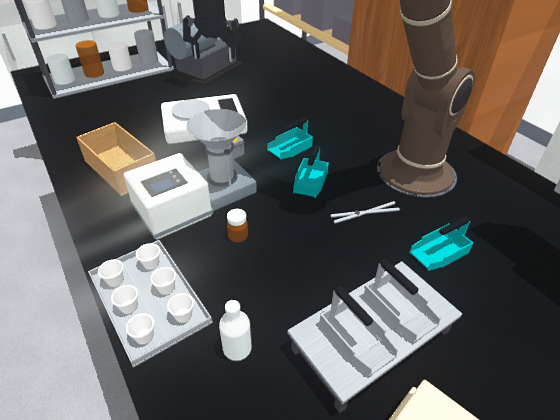

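The final pictures show all as wanted. The stop's red head is out at z 0.094. The balls lie in the jar at wrist pixel (250, 40), and both scoops stand empty in a row on the shelf at scene pixels (350, 330) and (400, 295). The sample jar at scene (237, 226) and the bottle at (235, 330) are unmoved.

```bash
python3 -c "
from rig import r
print(r.close_job())"
```

```text
the job is handed in; nothing more can be done
None
```

The job is done and handed in at about t = 38 s. I pressed the red stop until it latched, then poured both steel scoops (5 and 4 balls) into the jar. To tip each scoop I pressed its rear on the funnel's near rim. Both scoops then went onto the shelf, and I turned the stop's head about 44° clockwise and let go. One scoop had been knocked aside before I got to it, so I measured it again before gripping it. Scoop C was absent.

My last checks:
- **Stop:** the head is out, with its top at z ≈ 0.094 m, against 0.087 m when latched.
- **Scoops:** both are upright and empty, with the handle tops 92 mm above the board. They are square to the shelf within about 1°, about 119 mm apart, and face the same way.
- **Balls:** they lie in two layers in the jar, well below its mouth, and I saw none anywhere else. I could not count all 9 one by one, because the upper ones hide the lower ones.
- **Sample jar and bottle:** both look unmoved in the pictures; I did not measure them again.

No check failed or disagreed.

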